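# Load a stamp blank in the tilted carving stand and clamp it

### The job

Load the carving stand for the next stamp: set the tall round blank, white face up, flat on the tilted bed and home in the V stop, so that once you let go it holds the switch pin in by its own weight. Then swing the toggle clamp's handle over until it locks, so that the clamp's rubber pad presses on the blank and the pin stays in. Leave the other blanks and the tools where they are.

Things in the scene. Friction and masses are not known exactly. Their poses are not given: they have to be found in the camera images.
- blank_centre (a point): Centre, half-way up, of the tall blank: a round dark-barked wood blank with a white painted top face, 63 mm in diameter and 50 mm high (the tallest of the three round blanks), about 105 g, loose, standing upright on the bench.
- tall_blank: The same tall blank; origin at the centre of its underside, z towards its white face.
- bed: Bed of the plywood carving stand, sloping 35 degrees, low end to the robot's right. Origin: on its surface, under the centre of the blank when home in the V stop. x up the slope, z square out of the bed. Aluminium plate flush at z = 0 from x = -30 to 74 mm, y +-52 mm. Below the V: a grey switch box, x -88 to -54 mm, 28 mm high. Above the blank's place: the clamp, from x = 78 mm on.
- seat_centre (a point): Where the tall blank's centre is when home: 25 mm out of the bed above bed's origin; the point has bed's axes. The V stop is two wooden jaws, 22 mm high and 20 mm long, with faces at 45 degrees to x, touching the blank 31 mm from its axis; they reach up to x = -15 mm, so the blank's sides towards +y and -y are free for fingers. It may need a push down the slope to go home.
- sensor_pin (a joint): Travel of the switch pin, a steel pin of 8 mm that points up the slope from between the jaws, 13 mm above the bed. 0 = out; it then stands 6 mm beyond the home position of the blank, so it reads about 0.006 m when the blank is home. Its spring is light: 0.16 N at first, 0.4 N at home.
- clamp_handle (a joint): Angle of the clamp handle, rad. 0 = shut and locked (lying back up the slope, nearly along the bed), about 1 = open (handle and clamp arm standing up out of the bed). Stays where it is left (0.1 N m friction). Pushed back and down it swings the arm down onto the blank, stiffens over the last 0.15 rad (a few N at its end) and snaps past dead centre, 0.05 rad, to its stop.
- handle_tip (a point): On the centre line of the black handle grip (88 mm long, 16 to 19 mm thick), 10 mm short of its end; moves with the handle. In bed's axes the handle's pivot runs along y at x = 129, z = 42 mm, 118 mm from this point; at handle angle 0 this point lies at x = 246, z = 57 mm, and at angle q it is turned by q about the pivot, up out of the bed.
- clamp_pad: The clamp's black rubber pad, 19 mm across, under the end of the clamp arm (arm 95 mm long, pivot at x = 95 mm, z = 54 mm in the axes of bed); origin at the centre of the pad's face. Open, the arm stands up out of the bed at x = 70 to 125 mm, up to 165 mm out of it.
- low_blank_centre (a point): Centre of the low white-topped blank, 68 mm in diameter, 35 mm high; not to be used.
- plain_blank_centre (a point): Centre of the small plain light-wood blank, 51 mm in diameter, 28 mm high; not to be used.
- sanding_block: Sanding block, 78 x 99 x 32 mm, lying on the bench.
- try_square: Small try square, 157 x 104 x 16 mm, lying on the bench.
- mallet: Wooden carver's mallet, 284 x 174 x 80 mm, lying on the bench.
Mind the look-alikes: they are no part of the job. What is shaped like the tall_blank but turquoise is not meant.

How it is judged:
By the outcome, as a careful person would: the job done as asked, in the order asked, and still so for the second after the job is handed in, with the robot touching nothing.
It also fails if it takes over 54 s, if anything falls off the work surface, if the arm or the gripper's body presses on something with over 40 N, if the wrist force passes 120 N, or if a joint passes its speed limit or range.

### The arm

A 6-joint arm with a two-finger parallel gripper is mounted at the origin on a cart in front of the work surface, level with it; the furniture and walls round the work are solid. World frame = base frame: x ahead of the robot, y to its left, z up, the work surface at z = 0. Lengths are in m, angles in degrees, forces in N, time in s.
With the tool pointing down it reaches from about 0.375 to 0.9 m from the base axis. Payload 3.1 kg.
Tool frame: the origin (TCP) lies between the finger pads; the fingertips stand 17 mm ahead of it and the grasp point (between the pads) lies 2 mm behind it (tcp_to_tips is the distance from the TCP to the fingertips, in m); x points along the fingers, y is the direction in which the jaws open and shut, and the axes are right-handed (so a half turn about x gives the same grasp; the last joint's range is limited). The gripper opens to 87 mm and grips with 3 to 60 N. Pads are 19 mm wide; open, the fingers measure 117 mm over their backs; the gripper's body (75 mm by 190 mm) begins 51 mm behind the grasp point.
Start: joints at [66.549, 30.224, 82.088, -0, 67.689, -10.227], TCP at [0.143, 0.608, 0.206] pointing down, gripper open.
Joint ranges: [-176.69, 176.69], [-43.24, 126.21], [12.49, 139.97], [-82, 262], [0, 151.66], [-163.58, 163.58]. Speed limits (degrees/s): [159.86, 159.86, 180, 180, 180, 180].

### API

Orientations are given as [roll, pitch, yaw] about the fixed x, y, z axes, in that order (R = Rz(yaw) Ry(pitch) Rx(roll)).
In Python, from workcell import * gives the robot as it stands.
- The arm moves only by the shell command python3 -m inch 'ROWS' [FORCE]. ROWS is JSON, a list of rows, each an object with "travel": the shift along the tool's x, y, z in mm, a list of three; "dr": the turn, a rotation vector about the tool's x, y, z in degrees, a list of three; "hand": the closure, from -1 (fully open) to 1 (shut). In form: [{"travel": [tx, ty, tz], "dr": [ax, ay, az], "hand": hand}, ...]. A call has 1 to 5 rows; each row shifts and turns the commanded pose from where the row before left it, along the tool's axes as they then stand; what a row does not reach is not made up. A row lasts 1/12 s, in which the tool goes at most 41.7 mm and 7.16 degrees, less where a joint would pass 70% of its speed; a pose out of reach is approached as far as the arm can. A call is refused whole if a number of a shift passes 41.7 or a number of a turn 7.16, either way. A call with a gripper value outside its range is refused whole. The fingers move at their own pace and stop on an object; FORCE is the grip in N (left out, the last holds). Time passes only in rows, so rows that do not move let the fingers close. It gives the time, the measured TCP pose, the force and the opening at its end, in the units of the state.
- get_state(): the state, without advancing time (a new reading comes with each control period).
- get_image(name): name is "scene" or "top" or "wrist"; returns the picture (480x640x3 uint8, red, green, blue); there is no depth.
- calibration(name): a dict with "fovy" (degrees; the focal length in pixels is half the picture's height over the tangent of half this angle, whatever the lens; pixels are square), "cx", "cy" (the principal point, pixels), "R" (3x3) and "t" (3): a world point X has camera coordinates R X + t. Camera axes: x right, y down, z forward; pixel columns grow to the right and rows downward; lengths in m; the calibration is good to about 2 mm. The wrist camera is an equidistant fisheye: a pixel r from the principal point sees the ray r / f radians off the axis. A picture is of the moment at which its call begins: read the wrist's pose just before it. calibration takes no time and is no camera call; for the wrist camera it gives the pose at the moment of the call.
- finish_job(): hands the job in, once; it reports no verdict.
The state is a dict: "time_s": time; "joint_positions": joint angles; "qvel": joint speeds; "joint_efforts": joint torques, N m; "tool_pos": TCP position; "tool_rot": TCP orientation; "force": force on the tool from outside, world axes, zero at the start; "moment": the same for the moment, N m; "grip_width": finger opening in m.
Only numpy, scipy, OpenCV 4.12 (cv2) and the standard library are available. Lean on these libraries where they do the work, as an engineer would, in place of code of your own. Each camera call takes 0.05 s, during which the arm holds its last target.

## Working session

There is one attempt and no reset: what is moved stays moved. The work goes in short steps, Python scripts to look and compute and a shell command to move; the robot and the scene stay as the last step left them, time stands still between calls to the robot, and variables do not carry over. Pictures are saved under pics/ and viewed, and the job is handed in when it is done.

```bash
mkdir -p pics; ls
python3 - <<'E'
from workcell import *
import cv2
for n in ["scene","top","wrist"]:
    c=calibration(n); print(n,c)
    cv2.imwrite(f"pics/{n}0.png",get_image(n)[:,:,::-1])
print(get_state())
E
```

```text
pics
scene {'fovy': 45.46050521982361, 'cx': 316.3815254083729, 'cy': 237.9470056954834, 'R': array([[ 0.34654811, -0.93801943,  0.00489371],
       [-0.80534275, -0.30019802, -0.51117924],
       [ 0.48096514,  0.17320709, -0.8594602 ]]), 't': array([-0.1963    ,  0.52465696,  1.35751751])}
top {'fovy': 46.51350150217641, 'cx': 330.48510484432217, 'cy': 234.33563692613646, 'R': array([[ 0.01800774, -0.99983662, -0.00156822],
       [-0.99598777, -0.01780086, -0.08770117],
       [ 0.08765892,  0.00314122, -0.99614559]]), 't': array([-1.38932202e-03,  5.71355969e-01,  1.70559671e+00])}
wrist {'fovy': 65.70646984690485, 'cx': 317.53334913810056, 'cy': 237.41595729914644, 'R': array([[ 0.22877935,  0.97347525, -0.00244002],
       [ 0.9434095 , -0.22109396,  0.247176  ],
       [ 0.24008025, -0.0588507 , -0.96896753]]), 't': array([-0.6245767 , -0.02866522,  0.39027132])}
{'time_s': 0.15, 'joint_positions': array([ 6.65472424e+01,  3.02677730e+01,  8.21382279e+01, -1.90175690e-03,
        6.76867325e+01, -1.02262044e+01]), 'qvel': array([ 0.20044972, -0.22196483, -0.11105606, -0.03368957, -0.05169867,
       -0.0349463 ]), 'joint_efforts': array([ 6.69415513e-04, -4.40432489e+01, -1.76841760e+01,  6.33436418e-02,
        5.52720681e-02, -8.38364599e-05]), 'tool_pos': array([0.1427427 , 0.60790204, 0.20499245]), 'tool_rot': array([ -99.14003044,   89.90724993, -112.36586022]), 'force': array([-0.32452783,  0.00272832, -0.65573906]), 'moment': array([ 0.0003849 , -0.03406726,  0.00199005]), 'grip_width': 0.08669263797514286}
```

View pics/scene0.png

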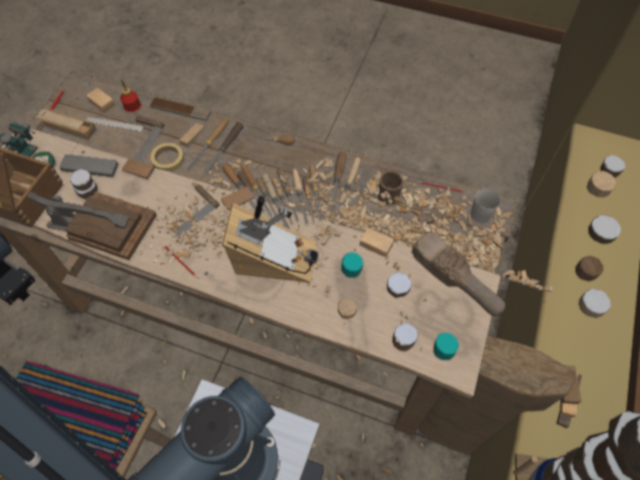

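View pics/top0.png

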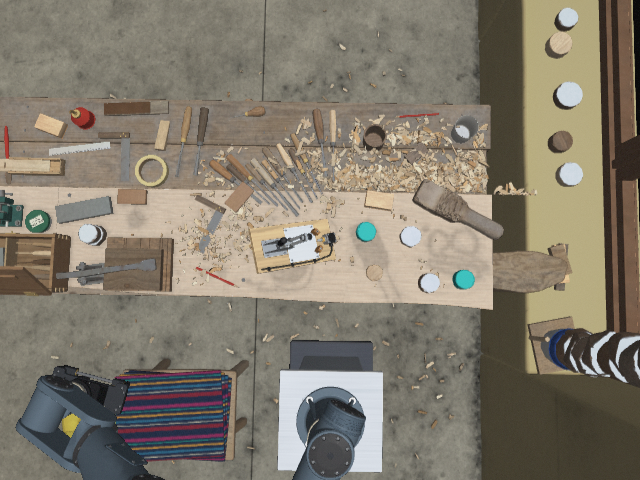

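View pics/wrist0.png

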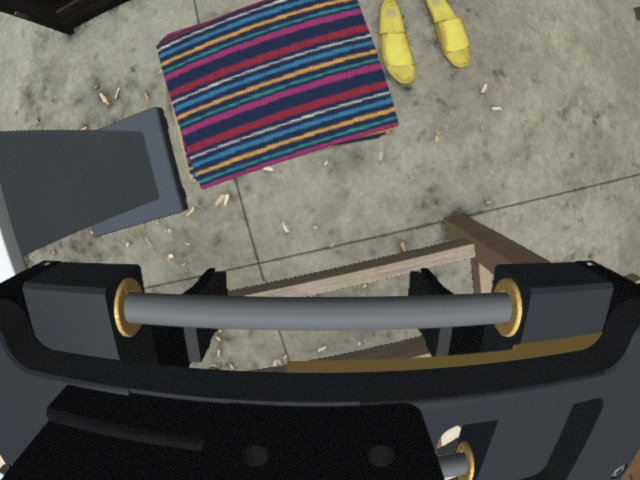

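Run:
```python
import cv2
a=cv2.imread("pics/scene0.png");b=cv2.imread("pics/top0.png")
cv2.imwrite("pics/sc1.png",cv2.resize(a[180:370,210:480],None,fx=2.9,fy=2.9,interpolation=cv2.INTER_CUBIC))
cv2.imwrite("pics/tp1.png",cv2.resize(b[200:310,350:490],None,fx=5,fy=5,interpolation=cv2.INTER_CUBIC))
cv2.imwrite("pics/tp2.png",cv2.resize(b[205:285,235:345],None,fx=7,fy=7,interpolation=cv2.INTER_CUBIC))
```

```text
(no output)
```

View pics/sc1.png

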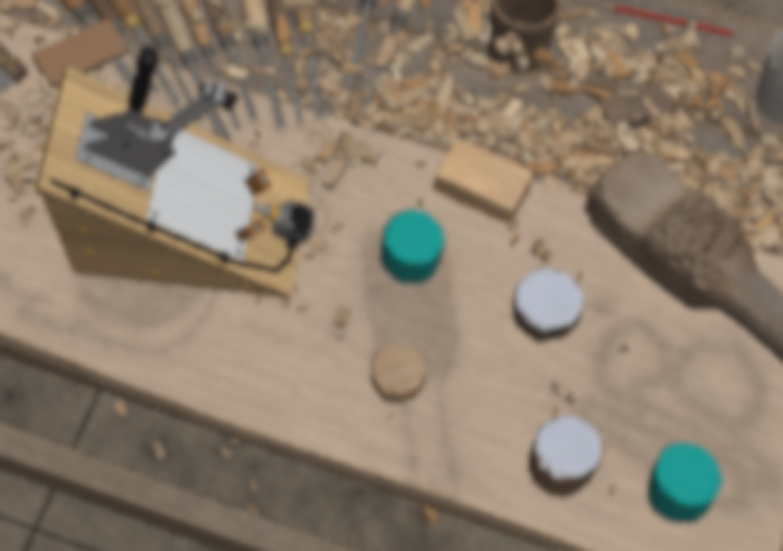

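View pics/tp1.png

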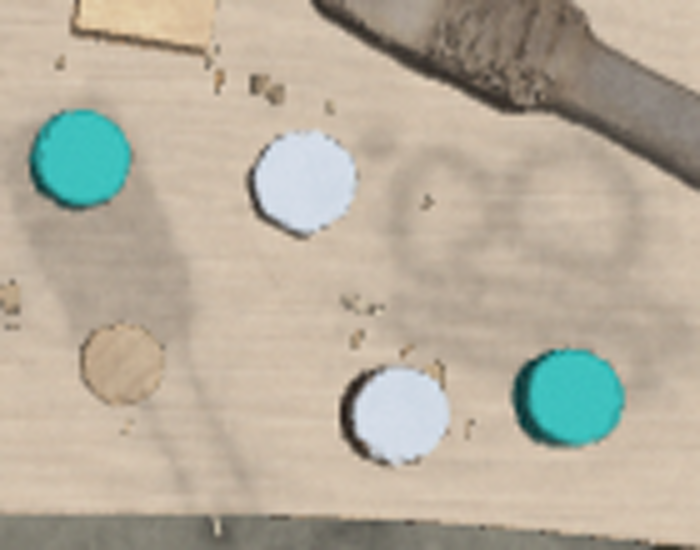

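View pics/tp2.png

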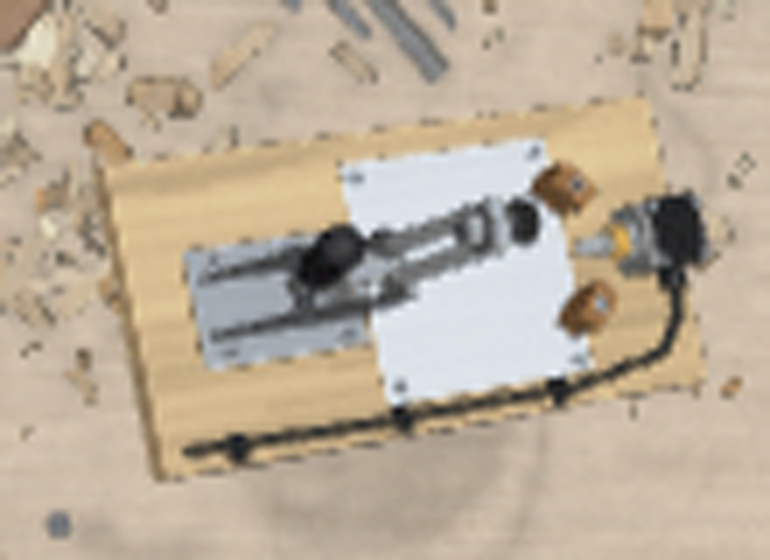

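```bash
python3 - <<'E'
import cv2
a=cv2.imread("pics/scene0.png")
cv2.imwrite("pics/sc2.png",cv2.resize(a[190:290,215:325],None,fx=7,fy=6,interpolation=cv2.INTER_CUBIC)[:, :])
cv2.imwrite("pics/sc3.png",cv2.resize(a[265:365,330:470],None,fx=5.5,fy=5.5,interpolation=cv2.INTER_CUBIC)[:, :])
E
cat > h.py <<'E'
from workcell import *
import numpy as np, cv2
from scipy.optimize import least_squares
from scipy.spatial.transform import Rotation as Ro
def proj(c,X,fish=False):
    X=np.atleast_2d(X); p=X@np.array(c['R']).T+c['t']
    f=240/np.tan(np.radians(c['fovy']/2))
    if fish:
        r=np.hypot(p[:,0],p[:,1]); th=np.arctan2(r,p[:,2]); s=f*th/np.maximum(r,1e-9)
    else: s=f/p[:,2]
    return np.c_[c['cx']+s*p[:,0],c['cy']+s*p[:,1]]
def ray(c,uv,fish=False):
    f=240/np.tan(np.radians(c['fovy']/2)); x=(uv[0]-c['cx'])/f;y=(uv[1]-c['cy'])/f
    if fish:
        th=np.hypot(x,y); k=np.sin(th)/max(th,1e-9); d=np.array([x*k,y*k,np.cos(th)])
    else: d=np.array([x,y,1.])
    R=np.array(c['R']); return -R.T@c['t'], R.T@d
def atz(c,uv,z,fish=False):
    o,d=ray(c,uv,fish); return o+d*(z-o[2])/d[2]
def bedpose(p): # x,y,z,yaw(bed x heading deg)
    Rm=Ro.from_euler('z',p[3],degrees=True).as_matrix()@Ro.from_euler('y',-35,degrees=True).as_matrix()
    return Rm,np.array(p[:3])
E
```

```text
(no output)
```

View pics/sc2.png

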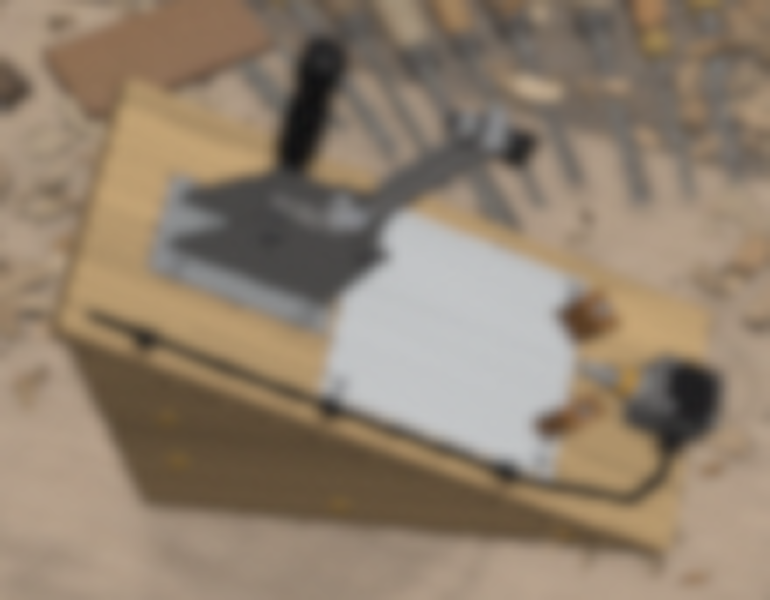

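View pics/sc3.png

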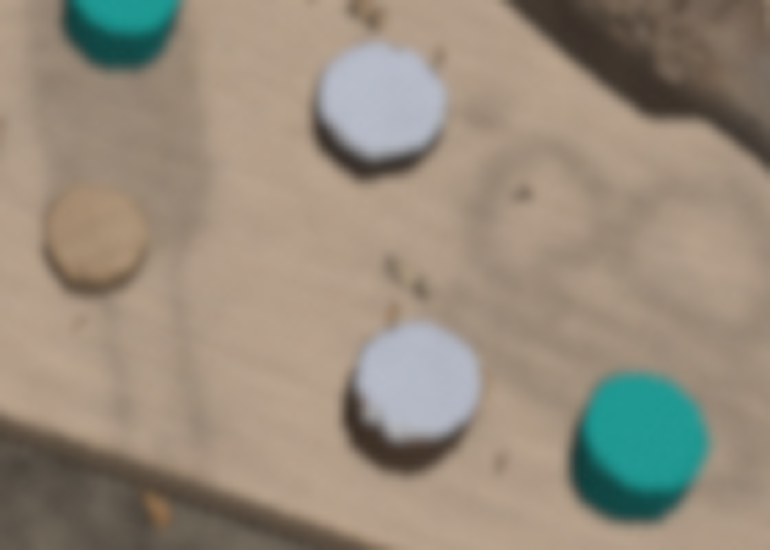

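Run:
```python
from h import *
T=calibration("top");S=calibration("scene")
# white blobs
for n,c,cs in [("top",T,[(411,236),(430,283)]),("scene",S,[(399,284),(406,335)])]:
    im=cv2.imread(f"pics/{n}0.png").astype(int)
    m=((im.min(2)>150)&(im[:,:,0]>=im[:,:,2]-2)).astype(np.uint8)
    k,l,st,ce=cv2.connectedComponentsWithStats(m)
    for p in cs:
        i=l[p[1],p[0]]
        cn=cv2.findContours((l==i).astype(np.uint8),0,1)[0][0]
        e=cv2.fitEllipse(cn); h=cv2.convexHull(cn); print(n,p,ce[i],st[i],e,[atz(c,ce[i],z)[:2].round(4) for z in (.035,.05)])
        f=240/np.tan(np.radians(c['fovy']/2)); X=atz(c,ce[i],.05); d=(np.array(c['R'])@X+c['t'])[2]
        print(" dia mm",(max(e[1])+1)*d/f*1000)
o=lambda u,v:(235+u/7,205+v/7)
bp=np.array([[74,-52,0],[-30,-52,0],[-30,52,0],[74,52,0]])/1e3
tu=np.array([o(345,165),o(545,140),o(592,366),o(388,405)])
su=np.array([(293.9,269.7),(261.4,255.8)])
def res(p):
    R,t=bedpose(p); W=bp@R.T+t
    return np.r_[(proj(T,W)-tu).ravel(),(proj(S,W[2:])-su).ravel()]
r=least_squares(res,[.55,.1,.07,90]); print(r.x,r.fun.round(1))
R,t=bedpose(r.x)
for q in (0,1.0,1.1):
    h=np.array([.129+.117*np.cos(q)-.015*np.sin(q),0,.042+.117*np.sin(q)+.015*np.cos(q)])
    W=R@h+t; print(q,W,proj(T,W),proj(S,W))
c=calibration("wrist"); R=np.array(c['R']); print(-R.T@c['t'])
s=get_state(); print(Ro.from_euler('xyz',s['tool_rot'],degrees=True).as_matrix())
```

```text
top (411, 236) [410.6474359  235.69230769] [401 226  20  21 312] ((410.6478576660156, 235.68031311035156), (18.986499786376953, 19.22795295715332), 91.98592376708984) [array([ 0.5706, -0.2381]), array([ 0.5693, -0.236 ])]
 dia mm 61.75794913488424
top (430, 283) [429.82733813 282.5       ] [421 273  19  20 278] ((429.8138122558594, 282.4981994628906), (17.650880813598633, 18.3316707611084), 47.47711944580078) [array([ 0.428 , -0.2975]), array([ 0.428 , -0.2949])]
 dia mm 58.58619624840851
scene (399, 284) [399.04398827 282.3431085 ] [388 273  23  20 341] ((399.0270080566406, 282.3431701660156), (18.480670928955078, 21.719600677490234), 104.49949645996094) [array([ 0.5683, -0.239 ]), array([ 0.5605, -0.2392])]
 dia mm 61.17921940452974
scene (406, 335) [405.6408046  333.52873563] [395 324  22  20 348] ((405.6339111328125, 333.5291748046875), (19.14855194091797, 21.299123764038086), 107.86510467529297) [array([ 0.4321, -0.2959]), array([ 0.4258, -0.2956])]
 dia mm 57.14533581115752
[5.42068830e-01 7.57204436e-02 6.67937588e-02 1.02863485e+02] [-0.4 -0.3 -0.  -0.5  0.2  0.5  0.5 -0.  -0.1  0.2 -0.1 -0.1]
0 [0.50448517 0.24030122 0.25458523] [[243.57889631 250.1115783 ]] [[217.48976956 204.16762158]]
1.0 [0.52828685 0.13607245 0.29149472] [[281.44578234 240.90641597]] [[258.6910301  200.44122749]]
1.1 [0.53084994 0.12484853 0.28894948] [[285.83472047 240.08217624]] [[263.46579508 201.55836522]]
[0.07625844 0.62469014 0.38384019]
[[-6.15982324e-04  2.28789258e-01  9.73475781e-01]
 [-1.49701633e-03  9.73474664e-01 -2.28789943e-01]
 [-9.99998690e-01 -1.59823970e-03 -2.57141931e-04]]
```

Run:
```python
from h import *
def toolR(j):  # columns tool x,y,z ; flange z->tool x
    R=Ro.from_euler('z',j[0],degrees=True)*Ro.from_euler('y',j[1]+j[2],degrees=True)*Ro.from_euler('z',j[3],degrees=True)*Ro.from_euler('y',j[4],degrees=True)*Ro.from_euler('z',j[5],degrees=True)
    R=R.as_matrix()
    return R
s=get_state(); F=toolR(s['joint_positions']); Tm=Ro.from_euler('xyz',s['tool_rot'],degrees=True).as_matrix()
M=F.T@Tm; print(M.round(3))
Rb,_=bedpose([0,0,0,102.9])
for sg in (1,-1):
  G=np.c_[-Rb[:,2],sg*Rb[:,1],sg*Rb[:,0]]
  for j1 in (-12,-5,5):
   for s23 in (90,110,125):
    A=(Ro.from_euler('z',j1,degrees=True)*Ro.from_euler('y',s23,degrees=True)).as_matrix()
    W=A.T@G@M.T
    e=Ro.from_matrix(W).as_euler('ZYZ',degrees=True); print(sg,j1,s23,e.round(1))
```

```text
[[-0. -1.  0.]
 [ 0. -0. -1.]
 [ 1. -0.  0.]]
1 -12 90 [ 32.4 104.  159.2]
1 -12 110 [ 31.4  86.9 148.6]
1 -12 125 [ 32.7  74.2 140.5]
1 -5 90 [ 33.7 100.2 165.2]
1 -5 110 [ 33.3  83.4 154.2]
1 -5 125 [ 35.3  71.  145.5]
1 5 90 [ 34.7  94.5 173.5]
1 5 110 [ 35.5  78.1 162. ]
1 5 125 [ 38.4  66.1 152.6]
-1 -12 90 [ 32.4 104.  -20.8]
-1 -12 110 [ 31.4  86.9 -31.4]
-1 -12 125 [ 32.7  74.2 -39.5]
-1 -5 90 [ 33.7 100.2 -14.8]
-1 -5 110 [ 33.3  83.4 -25.8]
-1 -5 125 [ 35.3  71.  -34.5]
-1 5 90 [34.7 94.5 -6.5]
-1 5 110 [ 35.5  78.1 -18. ]
-1 5 125 [ 38.4  66.1 -27.4]
```

```bash
python3 -m inch '[{"travel":[-27,0,0],"dr":[7.1,0,0],"hand":-1},{"travel":[-27,0,0],"dr":[7.1,0,0],"hand":-1},{"travel":[-27,0,0],"dr":[7.1,0,0],"hand":-1},{"travel":[-27,0,0],"dr":[7.1,0,0],"hand":-1},{"travel":[-27,0,0],"dr":[7.1,0,0],"hand":-1}]' 20; python3 -m inch '[{"travel":[-27,0,0],"dr":[7.1,0,0],"hand":-1},{"travel":[-27,0,0],"dr":[7.1,0,0],"hand":-1},{"travel":[-27,0,0],"dr":[7.1,0,0],"hand":-1},{"travel":[-27,0,0],"dr":[7.1,0,0],"hand":-1},{"travel":[0,0,0],"dr":[0,0,0],"hand":-1}]'
cat >> h.py <<'E'
def Rt(): 
    s=get_state(); return Ro.from_euler('xyz',s['tool_rot'],degrees=True).as_matrix(),np.array(s['tool_pos'])
def to(P,G=None):
    R,p=Rt(); d=R.T@(np.array(P)-p)*1000; print("shift",d.round(1),"n",np.ceil(np.linalg.norm(d)/41.7))
    if G is not None:
        w=Ro.from_matrix(R.T@G).as_rotvec(degrees=True); print("rot",w.round(2),"n",np.ceil(np.linalg.norm(w)/7.16))
def down(h): # tool down, tool y heading h deg
    c,s=np.cos(np.radians(h)),np.sin(np.radians(h))
    x=np.array([0,0,-1.]);y=np.array([c,s,0]); return np.c_[x,y,np.cross(x,y)]
E
python3 - <<'E'
from h import *
to([.45,.25,.44],down(12.9)); print(get_state()['joint_positions'].round(1))
E
```

```text
time_s: 0.57
tool_pos: [0.1427, 0.608, 0.3416]
tool_rot: [-66.7, 89.9, -115.8]
force: [0.1, 0.3, -0.6]
grip_width: 0.0867
time_s: 0.98
tool_pos: [0.1437, 0.6104, 0.4553]
tool_rot: [144.0, 89.3, 66.7]
force: [0.6, 0.0, 0.6]
grip_width: 0.0871
shift [ 12.8 219.7 418.9] n 12.0
rot [-0.23 -0.55 -0.4 ] n 1.0
[66.6 20.7 59.6  0.  99.  53.9]
```

```bash
for i in 1 2; do python3 -m inch '[{"travel":[1,18,35],"dr":[0,0,0],"hand":-1},{"travel":[1,18,35],"dr":[0,0,0],"hand":-1},{"travel":[1,18,35],"dr":[0,0,0],"hand":-1},{"travel":[1,18,35],"dr":[0,0,0],"hand":-1},{"travel":[1,18,35],"dr":[0,0,0],"hand":-1}]'|tail -4|head -1; done; python3 -m inch '[{"travel":[1,18,35],"dr":[0,0,0],"hand":-1},{"travel":[1,18,35],"dr":[0,0,0],"hand":-1}]'
python3 - <<'E'
from h import *
to([.43,-.295,.44],down(12.9)); 
print(get_state()['joint_positions'].round(1))
E
```

```text
tool_pos: [0.27, 0.4561, 0.4427]
tool_pos: [0.3968, 0.3055, 0.438]
time_s: 1.98
tool_pos: [0.4475, 0.2453, 0.436]
tool_rot: [-91.4, 89.9, -168.5]
force: [0.7, 2.5, -0.6]
grip_width: 0.0871
shift [  -3.9 -138.   522.7] n 13.0
rot [ 0.04 -0.    0.07] n 1.0
[16.2 10.  77.3  0.  92.8  3.2]
```

```bash
python3 - <<'E'
from h import *
import pickle
c=calibration("wrist"); im=get_image("wrist"); pickle.dump(c,open("w1.pkl","wb")); cv2.imwrite("pics/w1.png",im[:,:,::-1])
E
python3 -m inch '[{"travel":[0,-10,40],"dr":[0,0,0],"hand":-1},{"travel":[0,-10,40],"dr":[0,0,0],"hand":-1},{"travel":[0,-10,40],"dr":[0,0,0],"hand":-1}]' | sed -n 2p
python3 - <<'E'
from h import *
import pickle
c=calibration("wrist"); im=get_image("wrist"); pickle.dump(c,open("w2.pkl","wb")); cv2.imwrite("pics/w2.png",im[:,:,::-1])
E
```

```text
tool_pos: [0.444, 0.1222, 0.4357]
```

View pics/w1.png

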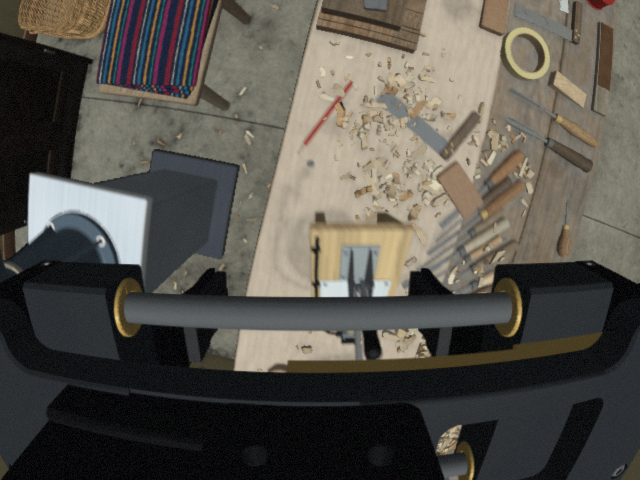

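View pics/w2.png

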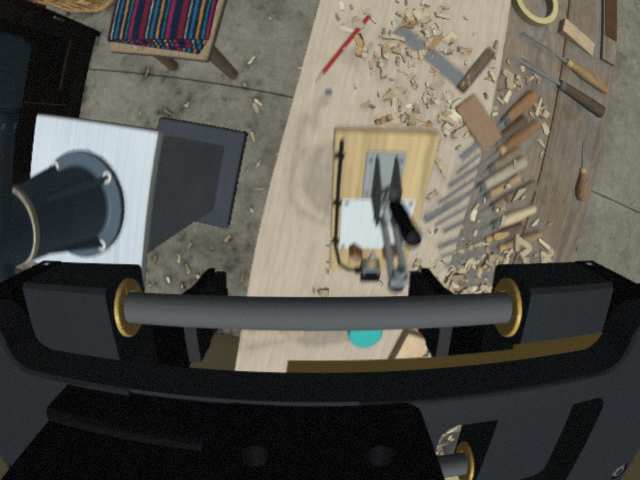

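```bash
python3 -m inch '[{"travel":[0,-10,40],"dr":[0,0,0],"hand":-1},{"travel":[0,-10,40],"dr":[0,0,0],"hand":-1},{"travel":[0,-10,40],"dr":[0,0,0],"hand":-1}]' | sed -n 2p
python3 - <<'E'
from h import *
import pickle
c=calibration("wrist"); im=get_image("wrist"); pickle.dump(c,open("w3.pkl","wb")); cv2.imwrite("pics/w3.png",im[:,:,::-1])
a=cv2.imread("pics/w2.png")
cv2.imwrite("pics/w2c.png",cv2.resize(a[120:290,320:440],None,fx=3.5,fy=3.5,interpolation=cv2.INTER_CUBIC))
E
```

```text
tool_pos: [0.4413, -0.0011, 0.4362]
```

View pics/w2c.png

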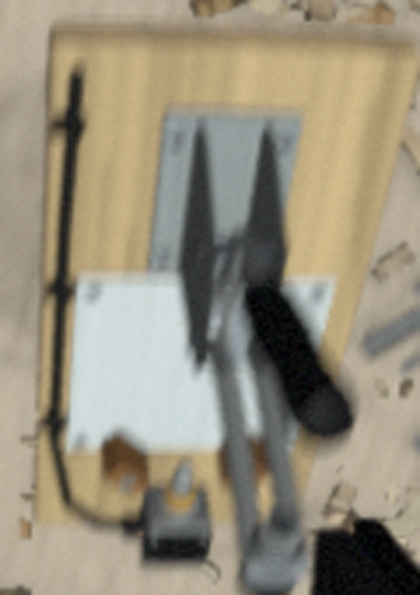

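View pics/w3.png

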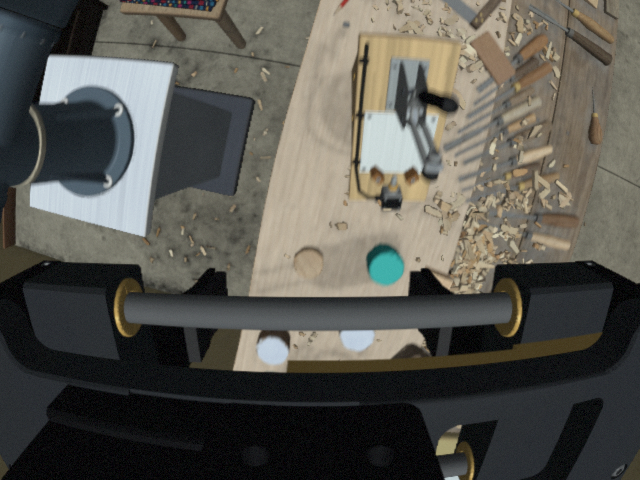

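Run:
```python
import cv2
a=cv2.imread("pics/w3.png")
cv2.imwrite("pics/w3c.png",cv2.resize(a[100:190,345:455],None,fx=6,fy=6,interpolation=cv2.INTER_CUBIC))
```

```text
(no output)
```

View pics/w3c.png

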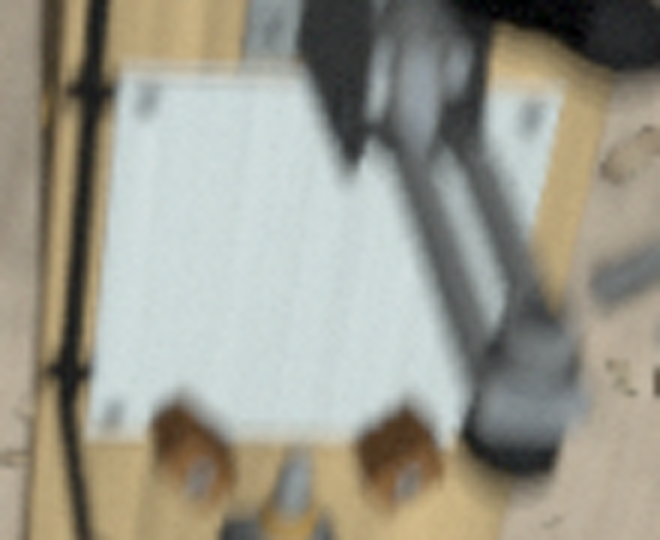

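```bash
cat > fit.py <<'E'
from h import *
import pickle
T=calibration("top");S=calibration("scene");w2=pickle.load(open("w2.pkl","rb"));w3=pickle.load(open("w3.pkl","rb"))
o=lambda u,v:(235+u/7,205+v/7)
C=np.array([[74,-52,0],[-30,-52,0],[-30,52,0],[74,52,0]])/1e3
obs=[(T,0,[0,1,2,3],[o(345,165),o(545,140),o(592,366),o(388,405)],1),
(S,0,[2,3],[(293.9,269.7),(261.4,255.8)],.7),
(w2,1,[3,0,2],[(320+a/3.5,120+b/3.5) for a,b in [(78,275),(337,278),(67,450)]],2),
(w3,1,[3,0,2],[(345+a/6,100+b/6) for a,b in [(120,68),(568,85),(88,438)]],2)]
def res(p,u=obs):
    R,t=bedpose(p); W=C@R.T+t
    return np.concatenate([((proj(c,W[i],f)-np.array(uv))*w).ravel() for c,f,i,uv,w in u])
if __name__=="__main__":
    for u in (obs,obs[:2],obs[2:]):
        r=least_squares(res,[.55,.1,.07,100],args=(u,)); print(r.x.round(4),r.fun.round(1))
    c=w3
    print("B",atz(w3,(272,350),.05,True),"A",atz(w3,(357,338),.035,True))
E
python3 fit.py
```

```text
[5.407000e-01 7.680000e-02 7.430000e-02 1.036733e+02] [-1.2  0.3 -0.7 -0.3 -0.   0.7  0.2  0.6 -0.3 -0.6 -0.5 -0.6 -0.8  2.3
  0.5  0.5  0.4 -0.9 -0.3  0.6 -0.4  0.8  0.7 -3.1]
[5.420000e-01 7.580000e-02 6.640000e-02 1.027657e+02] [-0.4 -0.3 -0.  -0.4  0.1  0.6  0.4 -0.  -0.1  0.2 -0.1 -0. ]
[5.406000e-01 7.690000e-02 7.510000e-02 1.037247e+02] [-1.   2.3  0.6  0.4  0.4 -0.8 -0.4  0.4 -0.2  0.4  0.7 -3.1]
B [ 0.42493979 -0.29387767  0.05      ] A [ 0.56835264 -0.24369783  0.035     ]
```

```bash
python3 - <<'E'
from h import *
to([.44,-.17,.30])
E
python3 -m inch '[{"travel":[27,-7,33],"dr":[0,0,0],"hand":-1},{"travel":[27,-7,33],"dr":[0,0,0],"hand":-1},{"travel":[27,-7,33],"dr":[0,0,0],"hand":-1},{"travel":[27,-7,33],"dr":[0,0,0],"hand":-1},{"travel":[27,-7,33],"dr":[0,0,0],"hand":-1}]'
python3 -m inch '[{"travel":[0,0,0],"dr":[0,0,0],"hand":-1}]'
python3 - <<'E'
from h import *
import pickle
c=calibration("wrist"); im=get_image("wrist"); pickle.dump(c,open("w4.pkl","wb")); cv2.imwrite("pics/w4.png",im[:,:,::-1])
E
```

```text
shift [137.2 -36.1 155.6] n 6.0
time_s: 3.05
tool_pos: [0.4442, -0.1635, 0.3051]
tool_rot: [171.6, 90.0, 94.5]
force: [1.0, 0.3, -0.4]
grip_width: 0.0867
time_s: 3.13
tool_pos: [0.4423, -0.1659, 0.3012]
tool_rot: [-120.2, 89.5, 162.4]
force: [-0.7, 0.6, -0.2]
grip_width: 0.087
```

View pics/w4.png

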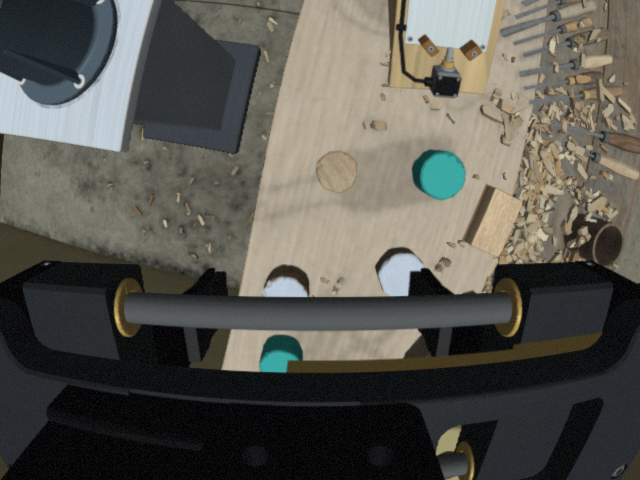

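Run:
```python
import cv2
a=cv2.imread("pics/w4.png")
cv2.imwrite("pics/w4a.png",cv2.resize(a[0:110,385:515],None,fx=6,fy=5.4,interpolation=cv2.INTER_CUBIC))
cv2.imwrite("pics/w4b.png",cv2.resize(a[240:300,255:435],None,fx=4.4,fy=4.4,interpolation=cv2.INTER_CUBIC))
```

```text
(no output)
```

View pics/w4a.png

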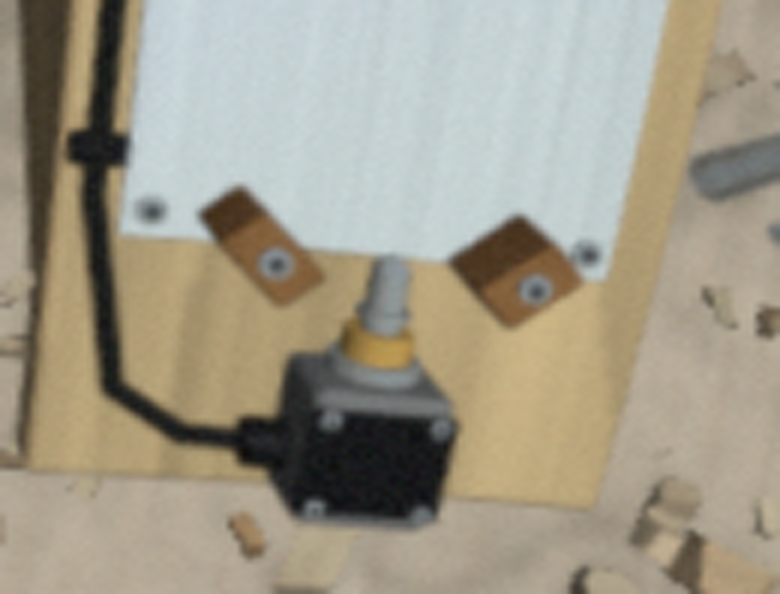

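View pics/w4b.png

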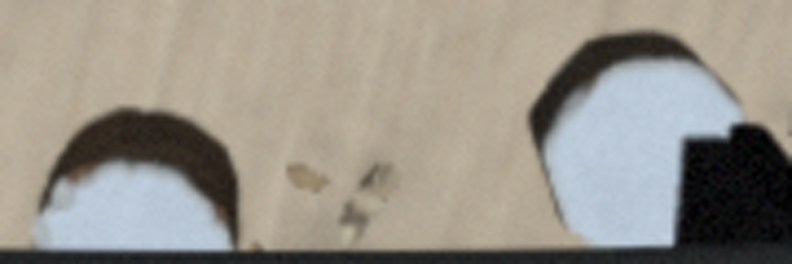

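```bash
cat >> fit.py <<'E'
w4=pickle.load(open("w4.pkl","rb"))
o2=obs+[(w4,1,[2,1],[(385+120/6,235/5.4),(385+605/6,282/5.4)],2)]
if __name__=="__main__":
    for u in (o2,o2[2:],o2[4:]+o2[:1]):
        r=least_squares(res,[.55,.1,.07,100],args=(u,)); print(r.x.round(4),r.fun.round(1))
    P=[atz(w4,p,.05,True)[:2] for p in [(263.5,292),(308.5,292),(284,276.8),(269,283),(301,282)]]
    print(np.array(P)); q=least_squares(lambda c:np.linalg.norm(np.array(P)-c,axis=1)-.0315,[.427,-.295]); print(q.x,q.fun*1000)
    to([*q.x,.041+.002],down(13.4))
E
python3 fit.py|tail -20
```

```text
[5.407000e-01 7.680000e-02 7.430000e-02 1.036733e+02] [-1.2  0.3 -0.7 -0.3 -0.   0.7  0.2  0.6 -0.3 -0.6 -0.5 -0.6 -0.8  2.3
  0.5  0.5  0.4 -0.9 -0.3  0.6 -0.4  0.8  0.7 -3.1]
[5.420000e-01 7.580000e-02 6.640000e-02 1.027657e+02] [-0.4 -0.3 -0.  -0.4  0.1  0.6  0.4 -0.  -0.1  0.2 -0.1 -0. ]
[5.406000e-01 7.690000e-02 7.510000e-02 1.037247e+02] [-1.   2.3  0.6  0.4  0.4 -0.8 -0.4  0.4 -0.2  0.4  0.7 -3.1]
B [ 0.42493979 -0.29387767  0.05      ] A [ 0.56835264 -0.24369783  0.035     ]
[5.403000e-01 7.700000e-02 7.530000e-02 1.035332e+02] [-1.2  0.3 -0.8 -0.2 -0.1  0.8  0.1  0.7 -0.5 -0.6 -0.7 -0.7 -1.1  1.9
  0.5  0.5 -0.  -1.1 -0.4 -0.1 -0.3  0.4  0.3 -3.5 -0.8  1.5  1.8  0.5]
[5.402000e-01 7.700000e-02 7.560000e-02 1.035515e+02] [-1.2  1.8  0.5  0.4 -0.1 -1.1 -0.5 -0.2 -0.2  0.3  0.3 -3.6 -0.7  1.4
  1.9  0.3]
[5.409000e-01 7.840000e-02 7.230000e-02 1.030624e+02] [-0.8  0.3  0.8  0.5 -1.5  0.  -1.  -0.3 -0.7  0.8 -0.5  0.3]
[[ 0.39745248 -0.2900894 ]
 [ 0.45272791 -0.27698385]
 [ 0.41891035 -0.26397734]
 [ 0.40213347 -0.27642062]
 [ 0.44083624 -0.2659406 ]]
[ 0.42777431 -0.29474742] [-0.82246907 -0.86951316  0.5213627   0.01704687  0.12983386]
shift [259.8 -42.2 125.9] n 7.0
rot [-0.75 -0.3   0.3 ] n 1.0
```

```bash
python3 -m inch '[{"travel":[30,-8.4,25],"dr":[0,0,0],"hand":-1},{"travel":[30,-8.4,25],"dr":[0,0,0],"hand":-1},{"travel":[30,-8.4,25],"dr":[0,0,0],"hand":-1},{"travel":[30,-8.4,25],"dr":[0,0,0],"hand":-1},{"travel":[30,-8.4,25],"dr":[0,0,0],"hand":-1}]'
python3 -m inch '[{"travel":[0,0,0],"dr":[0,0,0],"hand":-1},{"travel":[0,0,0],"dr":[0,0,0],"hand":-1}]'
python3 - <<'E'
from h import *
to([.4276,-.2946,.041],down(13.4))
cv2.imwrite("pics/w5.png",get_image("wrist")[:,:,::-1])
cv2.imwrite("pics/t5.png",get_image("top")[190:310,370:500,::-1].repeat(4,0).repeat(4,1))
E
```

```text
time_s: 3.6
tool_pos: [0.4325, -0.294, 0.1563]
tool_rot: [48.3, 89.9, -28.8]
force: [0.3, 1.4, -0.7]
grip_width: 0.0874
time_s: 3.77
tool_pos: [0.4314, -0.2932, 0.1553]
tool_rot: [-158.1, 89.8, 124.7]
force: [0.2, 1.5, 0.3]
grip_width: 0.0871
shift [114.3  -3.8   1. ] n 3.0
rot [-0.58 -0.22  0.09] n 1.0
```

View pics/w5.png

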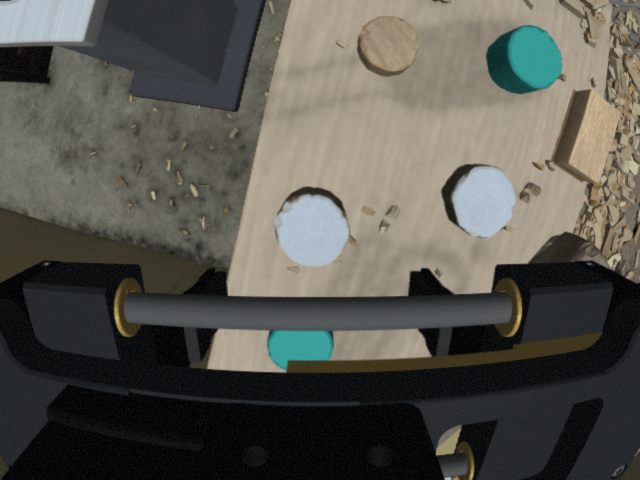

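Run:
```python
from h import *
c=calibration("wrist"); im=cv2.imread("pics/w5.png").astype(int)
m=((im.min(2)>150)&(im[:,:,0]>=im[:,:,2]-2)).astype(np.uint8); m=cv2.morphologyEx(m,2,np.ones((3,3),np.uint8))
k,l,st,ce=cv2.connectedComponentsWithStats(m); i=l[229,312]; print(st[i],ce[i])
cn=cv2.convexHull(cv2.findContours((l==i).astype(np.uint8),0,1)[0][0])[:,0,:]
P=np.array([atz(c,p,.05,True)[:2] for p in cn])
q=cv2.minEnclosingCircle((P*1000).astype(np.float32)); print(q, P.mean(0))
to([q[0][0]/1e3,q[0][1]/1e3,.041],down(13.4))
```

```text
[ 275  196   74   70 3948] [311.70212766 230.72821682]
((426.42462158203125, -294.21142578125), 29.817960739135742) [ 0.42916943 -0.29686104]
shift [116.6  -6.3  -0.2] n 3.0
rot [-0.46  0.03 -0.06] n 1.0
```

```bash
python3 -m inch '[{"travel":[30,-5,0],"dr":[0,0,0],"hand":-1},{"travel":[30,0,0],"dr":[0,0,0],"hand":-1},{"travel":[30,0,1],"dr":[0,0,0],"hand":-1},{"travel":[24,0,0],"dr":[0,0,0],"hand":-1},{"travel":[0,0,0],"dr":[0,0,0],"hand":-1}]'
python3 -m inch '[{"travel":[0,0,0],"dr":[0,0,0],"hand":0.3},{"travel":[0,0,0],"dr":[0,0,0],"hand":0.6},{"travel":[0,0,0],"dr":[0,0,0],"hand":1},{"travel":[0,0,0],"dr":[0,0,0],"hand":1},{"travel":[0,0,0],"dr":[0,0,0],"hand":1}]' 20
python3 -m inch '[{"travel":[0,0,0],"dr":[0,0,0],"hand":1},{"travel":[0,0,0],"dr":[0,0,0],"hand":1},{"travel":[0,0,0],"dr":[0,0,0],"hand":1}]' 20
```

```text
time_s: 4.28
tool_pos: [0.4262, -0.2933, 0.041]
tool_rot: [-152.6, 89.7, 130.4]
force: [-0.4, 0.4, -0.4]
grip_width: 0.087
time_s: 4.7
tool_pos: [0.4277, -0.2968, 0.0441]
tool_rot: [30.2, 89.8, -46.9]
force: [0.2, 0.2, 0.1]
grip_width: 0.0619
time_s: 4.95
tool_pos: [0.4269, -0.2963, 0.0428]
tool_rot: [28.1, 90.0, -49.0]
force: [0.3, -0.2, -0.5]
grip_width: 0.0413
```

Run:
```python
from h import *
print(get_state()['grip_width'])
cv2.imwrite("pics/w6.png",get_image("wrist")[:,:,::-1])
cv2.imwrite("pics/t6.png",get_image("top")[190:310,370:500,::-1].repeat(4,0).repeat(4,1))
cv2.imwrite("pics/s6.png",get_image("scene")[220:370,330:470,::-1].repeat(4,0).repeat(4,1))
```

```text
0.04129711966717396
```

View pics/w6.png

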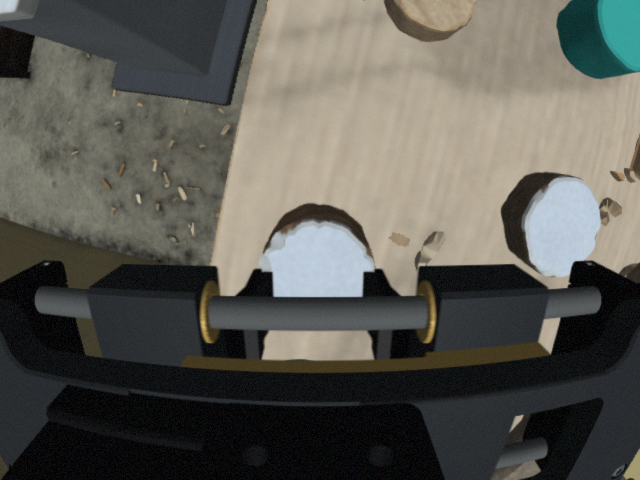

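View pics/s6.png

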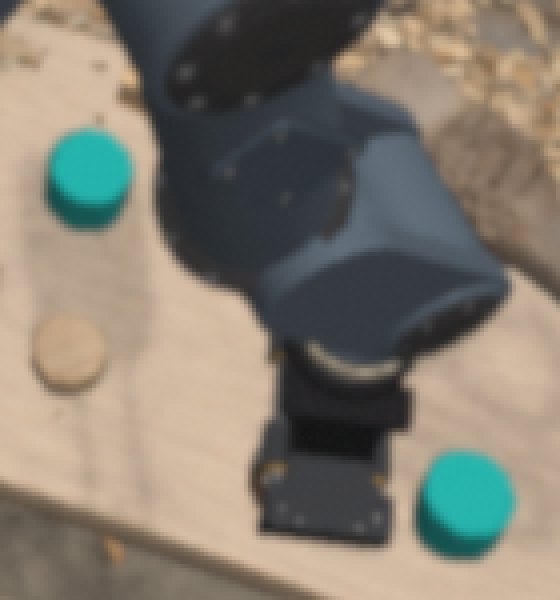

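View pics/t6.png

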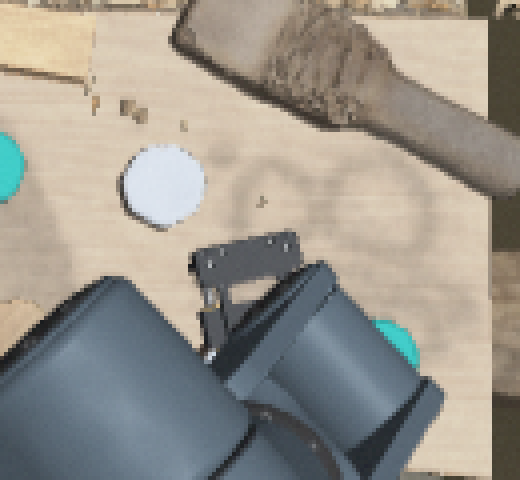

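```bash
python3 -m inch '[{"travel":[0,0,0],"dr":[0,0,0],"hand":-1},{"travel":[0,0,0],"dr":[0,0,0],"hand":-1},{"travel":[0,0,0],"dr":[0,0,0],"hand":-1},{"travel":[0,0,0],"dr":[0,0,0],"hand":-1},{"travel":[0,0,0],"dr":[0,0,0],"hand":-1}]'
python3 - <<'E'
from h import *
s=get_state(); print(s['tool_pos'],s['joint_positions'])
c=calibration("wrist"); R=np.array(c['R']); print("cam",-R.T@c['t']); 
cv2.imwrite("pics/w7.png",get_image("wrist")[:,:,::-1])
Rm,p=Rt()
for nm,v in [("tcp",0),("tip",.017)]:
  print(nm,proj(c,[p+Rm@[v,0,0],p+Rm@[v,.0435,0],p+Rm@[v,-.0435,0]],True))
E
```

```text
time_s: 5.52
tool_pos: [0.4269, -0.2961, 0.0425]
tool_rot: [-150.0, 90.0, 132.8]
force: [-0.0, -0.7, -0.6]
grip_width: 0.0553
[ 0.42689125 -0.29614987  0.04253964] [-4.70863703e+01  3.71135821e+01  1.04653795e+02  5.97202260e-06
  3.82351993e+01 -5.99613148e+01]
cam [ 0.41095812 -0.22931393  0.22135918]
tcp [[319.05417818 280.5942055 ]
 [402.15799137 279.86699426]
 [235.82518469 279.87898436]]
tip [[318.95699923 269.66960788]
 [395.79126562 269.20880257]
 [242.02366644 269.20893305]]
```

View pics/w7.png

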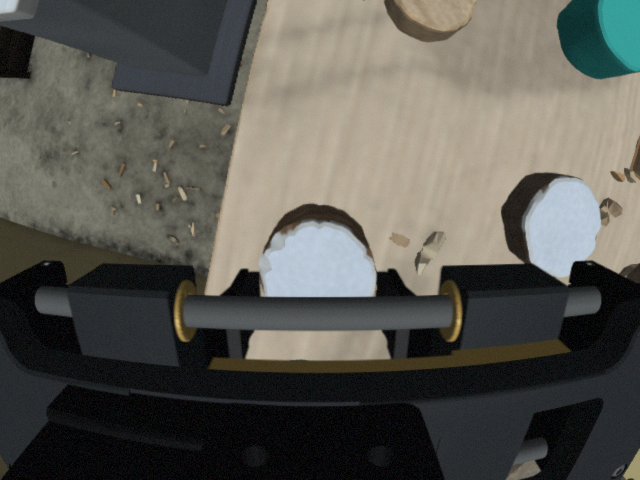

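Run:
```python
from h import *
a=cv2.imread("pics/w7.png")[200:370,200:430].astype(float)
cv2.imwrite("pics/w7c.png",cv2.resize(np.clip(255*(a/255)**.45,0,255).astype(np.uint8),None,fx=3.4,fy=3.4,interpolation=cv2.INTER_CUBIC))
```

```text
(no output)
```

View pics/w7c.png

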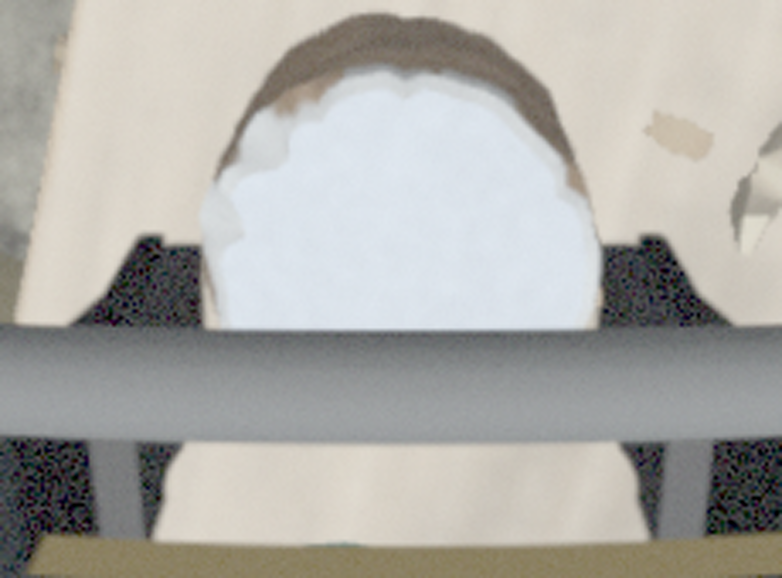

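Run:
```python
from h import *
c=calibration("wrist")
o=lambda u,v:(200+u/3.4,200+v/3.4)
P=np.array([atz(c,o(*p),.05,True)[:2] for p in [(402,68),(490,88),(560,150),(590,205),(600,262),(203,225),(240,140),(330,80),(205,290),(598,320)]])
q=least_squares(lambda x:np.linalg.norm(P-x[:2],axis=1)-x[2],[.427,-.27,.0315]); print(q.x,q.fun*1000)
R,p=Rt(); print("rel tcp (tool axes mm)",(R.T@(np.r_[q.x[:2],.05]-p)*1000).round(1))
# fingertip corners visible
for z in (0,-9.5,9.5):
  print(z,proj(c,[p+R@[.017,.0277,z/1e3],p+R@[.017,-.0277,z/1e3],p+R@[.017,.0427,z/1e3]],True).round(0).tolist())
```

```text
[ 0.42546646 -0.29273489  0.02938077] [ 0.23961522  0.1631128  -0.62967729 -0.52998769 -0.29249646 -0.12207245
  0.37646916  0.21300894 -0.45734698  1.03937474]
rel tcp (tool axes mm) [-7.5 -0.6 -3.7]
0 [[368.0, 269.0], [270.0, 269.0], [394.0, 269.0]]
-9.5 [[369.0, 253.0], [269.0, 253.0], [395.0, 253.0]]
9.5 [[368.0, 285.0], [270.0, 285.0], [393.0, 285.0]]
```

Run:
```python
import workcell
print([n for n in dir(workcell) if n[0]!='_']); print(getattr(workcell,'tcp_to_tips',None))
from h import *
# compare across the images: where do finger tips project if open, in w5 pose
c=calibration("wrist");R,p=Rt()
for x in (.017,.01,0,-.01,-.02): print(x,proj(c,[p+R@[x,.0277,-.0095],p+R@[x,.0427,-.0095]],True).round(0).tolist())
```

```text
['PlanningError', 'calibration', 'finish_job', 'get_image', 'get_state', 'tcp_to_tips']
0.017
0.017 [[369.0, 253.0], [395.0, 253.0]]
0.01 [[371.0, 257.0], [398.0, 257.0]]
0 [[373.0, 263.0], [402.0, 263.0]]
-0.01 [[376.0, 269.0], [406.0, 269.0]]
-0.02 [[379.0, 277.0], [411.0, 276.0]]
```

```bash
python3 -m inch '[{"travel":[0,0,0],"dr":[0,0,0],"hand":-1},{"travel":[0,0,0],"dr":[0,0,0],"hand":-1},{"travel":[0,0,0],"dr":[0,0,0],"hand":-1},{"travel":[0,0,0],"dr":[0,0,0],"hand":-1},{"travel":[0,0,0],"dr":[0,0,0],"hand":-1}]'
python3 - <<'E'
from h import *
cv2.imwrite("pics/w8.png",get_image("wrist")[:,:,::-1])
a=cv2.imread("pics/w8.png")[200:370,180:460].astype(float)
cv2.imwrite("pics/w8c.png",cv2.resize(np.clip(255*(a/255)**.45,0,255).astype(np.uint8),None,fx=2.8,fy=2.8,interpolation=cv2.INTER_CUBIC))
im=get_image("top")[230:310,380:480]
cv2.imwrite("pics/t8.png",cv2.resize(im[:,:,::-1],None,fx=7,fy=7,interpolation=cv2.INTER_CUBIC))
E
```

```text
time_s: 5.98
tool_pos: [0.4269, -0.2961, 0.0426]
tool_rot: [-136.7, 90.0, 146.2]
force: [-0.3, -0.0, -0.5]
grip_width: 0.0855
```

View pics/w8c.png

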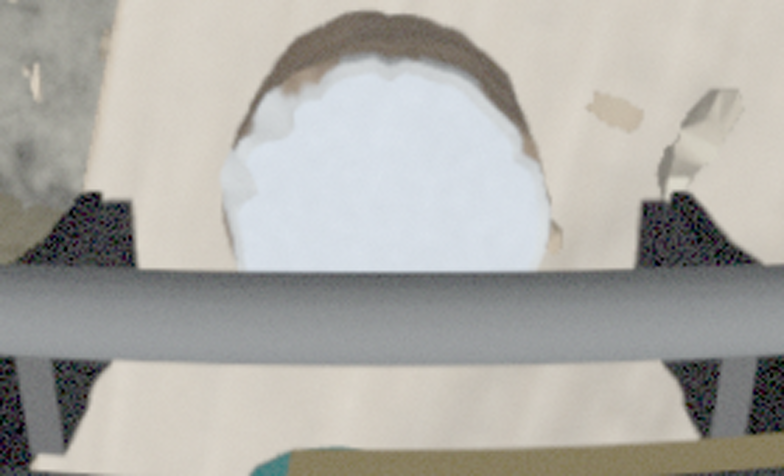

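View pics/t8.png

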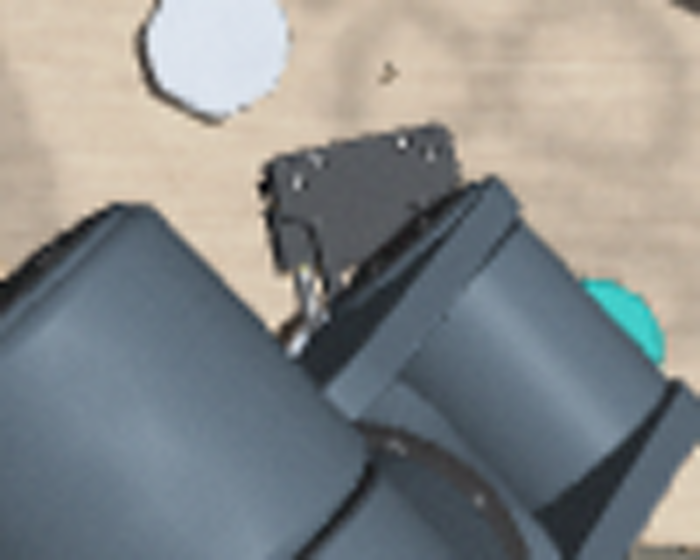

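Run:
```python
from h import *
c=calibration("wrist");R,p=Rt()
o=lambda u,v:(180+u/2.8,200+v/2.8)
a,b=np.array(o(132,200)),np.array(o(640,200))
f=lambda v:np.r_[proj(c,[p+R@[v[0],-.0428+v[2],v[1]],p+R@[v[0],.0428+v[2],v[1]]],True).ravel()]-np.r_[a,b]
r=least_squares(f,[0,0,0]);print(r.x*1000,r.fun)
print(R.round(3))
```

```text
[-16.82005065 -10.63453065  -0.62063803] [ 0.00023517 -0.01521429  0.00023008  0.01521382]
[[ 0.     0.975  0.223]
 [ 0.     0.223 -0.975]
 [-1.     0.    -0.   ]]
```

```bash
python3 -m inch '[{"travel":[10,0,-3],"dr":[0,0,0],"hand":-1},{"travel":[10,0,0],"dr":[0,0,0],"hand":-1},{"travel":[0,0,0],"dr":[0,0,0],"hand":-1}]'
python3 - <<'E'
from h import *
c=calibration("wrist");R,p=Rt()
cv2.imwrite("pics/w9.png",get_image("wrist")[:,:,::-1])
print(proj(c,[p+R@[-.017,.0427,-.0095],p+R@[-.017,-.0427,-.0095],[p[0],p[1],.05]],True))
E
```

```text
time_s: 6.33
tool_pos: [0.4253, -0.2922, 0.021]
tool_rot: [-149.5, 89.8, 133.4]
force: [0.3, 0.4, -0.5]
grip_width: 0.0869
[[409.51009603 273.78764034]
 [228.68007523 273.80417121]
 [319.12808369 303.7895307 ]]
```

View pics/w9.png

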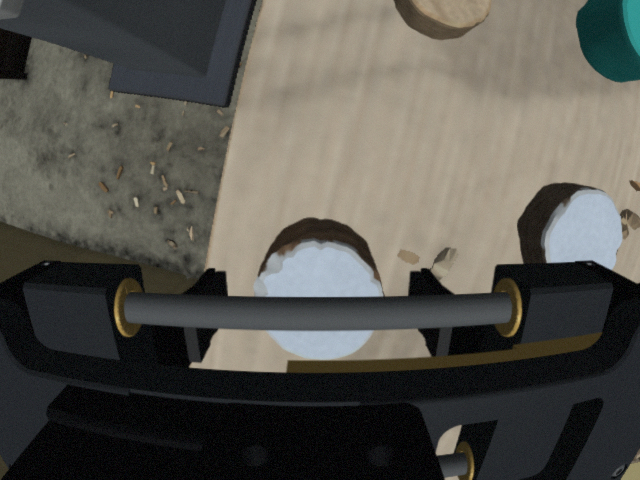

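```bash
python3 -m inch '[{"travel":[0,0,0],"dr":[0,0,0],"hand":0},{"travel":[0,0,0],"dr":[0,0,0],"hand":0},{"travel":[0,0,0],"dr":[0,0,0],"hand":0},{"travel":[0,0,0],"dr":[0,0,0],"hand":0},{"travel":[0,0,0],"dr":[0,0,0],"hand":0}]' 10
python3 - <<'E'
from h import *
cv2.imwrite("pics/w10.png",get_image("wrist")[:,:,::-1])
a=cv2.imread("pics/w10.png")[200:370,180:460].astype(float)
cv2.imwrite("pics/w10c.png",cv2.resize(np.clip(255*(a/255)**.45,0,255).astype(np.uint8),None,fx=2.8,fy=2.8,interpolation=cv2.INTER_CUBIC))
E
```

```text
time_s: 6.8
tool_pos: [0.4264, -0.2934, 0.0228]
tool_rot: [26.6, 90.0, -50.5]
force: [-0.2, 0.0, 0.1]
grip_width: 0.0624
```

View pics/w10c.png

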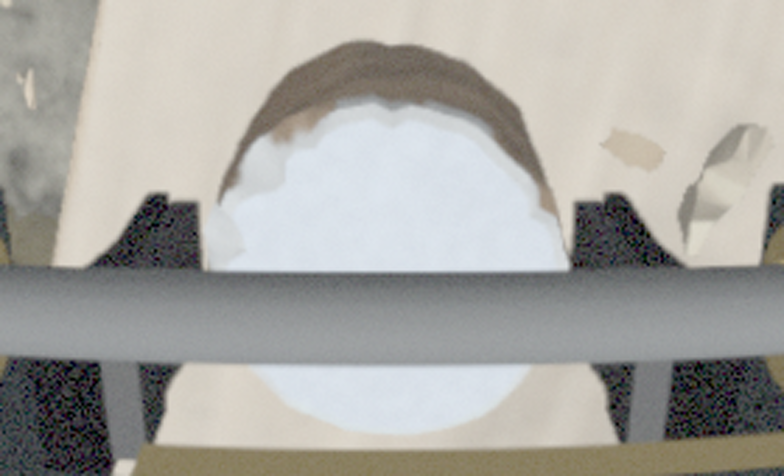

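```bash
python3 -m inch '[{"travel":[0,0,0],"dr":[0,0,0],"hand":0},{"travel":[0,0,0],"dr":[0,0,0],"hand":0}]' 10
```

```text
time_s: 7.02
tool_pos: [0.4264, -0.2934, 0.0228]
tool_rot: [26.6, 90.0, -50.5]
force: [-0.5, 0.1, 1.5]
grip_width: 0.0622
```

```bash
python3 -m inch '[{"travel":[0,0,0],"dr":[0,0,0],"hand":-0.8},{"travel":[0,0,0],"dr":[0,0,0],"hand":-0.8},{"travel":[0,0,0],"dr":[0,0,0],"hand":-0.8},{"travel":[7,0,0],"dr":[0,0,0],"hand":-0.8},{"travel":[7,0,0],"dr":[0,0,0],"hand":-0.8}]' 20
python3 -m inch '[{"travel":[0,0,0],"dr":[0,0,0],"hand":0.4},{"travel":[0,0,0],"dr":[0,0,0],"hand":0.4},{"travel":[0,0,0],"dr":[0,0,0],"hand":0.4},{"travel":[0,0,0],"dr":[0,0,0],"hand":0.4},{"travel":[0,0,0],"dr":[0,0,0],"hand":0.4}]' 20
python3 -m inch '[{"travel":[0,0,0],"dr":[0,0,0],"hand":0.4},{"travel":[0,0,0],"dr":[0,0,0],"hand":0.4}]' 20
```

```text
time_s: 7.43
tool_pos: [0.4264, -0.2935, 0.0083]
tool_rot: [29.6, 89.9, -47.5]
force: [-0.0, 0.7, -0.7]
grip_width: 0.0775
time_s: 7.85
tool_pos: [0.4262, -0.2932, 0.0086]
tool_rot: [-167.9, 90.0, 115.0]
force: [-0.4, 0.2, -1.8]
grip_width: 0.0628
time_s: 8.02
tool_pos: [0.4263, -0.2932, 0.0087]
tool_rot: [30.2, 90.0, -46.9]
force: [1.1, -0.2, -0.2]
grip_width: 0.0623
```

```bash
python3 -m inch '[{"travel":[-10,0,0],"dr":[0,0,0],"hand":0.4},{"travel":[-30,0,0],"dr":[0,0,0],"hand":0.4},{"travel":[-36,0,0],"dr":[0,0,0],"hand":0.4},{"travel":[-36,0,0],"dr":[0,0,0],"hand":0.4},{"travel":[-36,0,0],"dr":[0,0,0],"hand":0.4}]'
cat >> h.py <<'E'
BED=[.5403,.077,.0745,103.4]
def tgt(x,y,z,bed=None):
    R,t=bedpose(bed or BED); return R@(np.array([x,y,z])/1e3)+t, np.c_[-R[:,2],-R[:,1],-R[:,0]]
E
python3 - <<'E'
from h import *
P,G=tgt(12,0,120); print(P); to(P,G)
cv2.imwrite("pics/w11.png",get_image("wrist")[:,:,::-1])
cv2.imwrite("pics/s11.png",get_image("scene")[170:370,250:470,::-1].repeat(3,0).repeat(3,1))
E
```

```text
time_s: 8.43
tool_pos: [0.4258, -0.2927, 0.1587]
tool_rot: [-148.9, 90.0, 133.9]
force: [0.5, -0.6, -0.6]
grip_width: 0.0627
[0.55397298 0.01960686 0.17968116]
shift [ -20.9  194.6 -275.9] n 9.0
rot [-0.51 34.97 -0.14] n 5.0
```

View pics/w11.png

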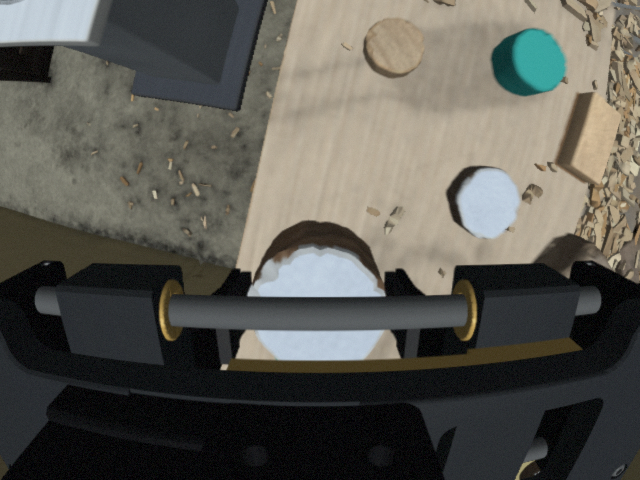

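View pics/s11.png

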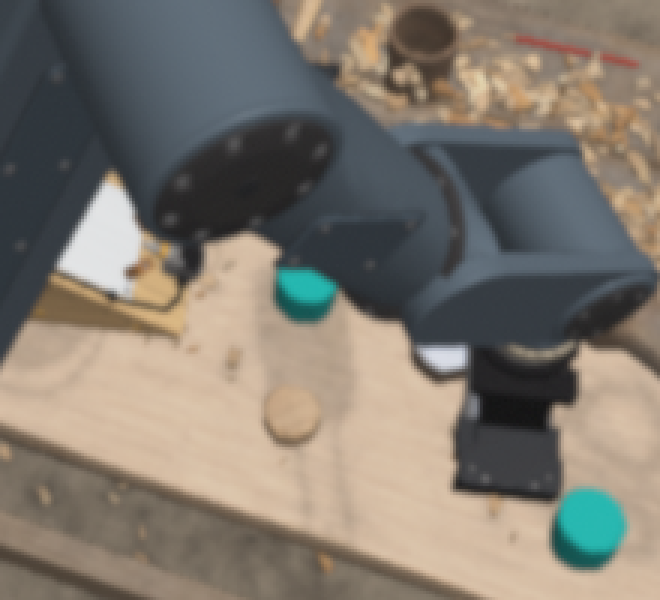

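```bash
python3 -m inch '[{"travel":[-40,10,0],"dr":[0,0,0],"hand":0.4},{"travel":[-40,10,0],"dr":[0,0,0],"hand":0.4},{"travel":[-40,10,0],"dr":[0,0,0],"hand":0.4},{"travel":[-30,15,-20],"dr":[0,0,0],"hand":0.4},{"travel":[0,20,-30],"dr":[0,0,0],"hand":0.4}]'
python3 - <<'E'
from h import *
P,G=tgt(12,0,200); print(P); to(P,G)
E
```

```text
time_s: 8.95
tool_pos: [0.482, -0.2341, 0.3134]
tool_rot: [35.5, 89.1, -41.8]
force: [1.5, -0.6, -0.2]
grip_width: 0.0623
[ 0.56460699 -0.02503005  0.24521333]
shift [  67.   125.9 -186.7] n 6.0
rot [-0.55 35.72 -0.72] n 5.0
```

```bash
python3 -m inch '[{"travel":[0,24,-33],"dr":[0,0,0],"hand":0.4},{"travel":[0,24,-33],"dr":[0,0,0],"hand":0.4},{"travel":[0,24,-33],"dr":[0,0,0],"hand":0.4},{"travel":[0,24,-33],"dr":[0,0,0],"hand":0.4},{"travel":[0,24,-33],"dr":[0,0,0],"hand":0.4}]'
python3 -m inch '[{"travel":[0,0,0],"dr":[0,7,0],"hand":0.4},{"travel":[0,0,0],"dr":[0,7,0],"hand":0.4},{"travel":[0,0,0],"dr":[0,7,0],"hand":0.4},{"travel":[0,0,0],"dr":[0,7,0],"hand":0.4},{"travel":[0,0,0],"dr":[0,7,0],"hand":0.4}]'
python3 -m inch '[{"travel":[0,0,0],"dr":[0,0,0],"hand":0.4}]'
python3 - <<'E'
from h import *
import pickle
P,G=tgt(12,0,100); print(P); to(P,G); print(get_state()['joint_positions'].round(1))
c=calibration("wrist"); pickle.dump(c,open("w12.pkl","wb"))
cv2.imwrite("pics/w12.png",get_image("wrist")[:,:,::-1])
cv2.imwrite("pics/s12.png",get_image("scene")[150:350,180:400,::-1].repeat(3,0).repeat(3,1))
cv2.imwrite("pics/t12.png",get_image("top")[180:310,220:400,::-1].repeat(4,0).repeat(4,1))
E
```

```text
time_s: 9.37
tool_pos: [0.5582, -0.0403, 0.306]
tool_rot: [-115.8, 89.9, 167.0]
force: [1.2, 0.2, -0.9]
grip_width: 0.0624
time_s: 9.78
tool_pos: [0.5588, -0.0421, 0.307]
tool_rot: [179.9, 54.7, 102.8]
force: [0.4, 0.3, -1.5]
grip_width: 0.0627
time_s: 9.87
tool_pos: [0.5584, -0.0458, 0.3023]
tool_rot: [-179.4, 54.7, 103.1]
force: [0.7, -0.2, -3.5]
grip_width: 0.0623
[0.55131447 0.03076608 0.16329812]
shift [157.5  10.6  18. ] n 4.0
rot [-0.86 -0.28 -0.19] n 1.0
[-30.7  29.5  77.1  25.   98.7 -44.9]
```

View pics/w12.png

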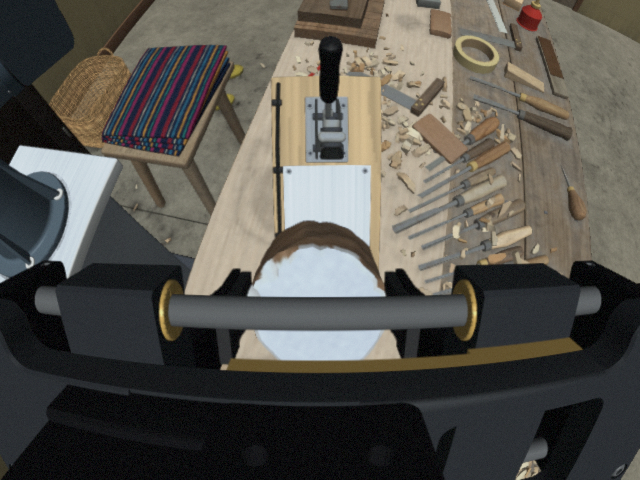

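View pics/s12.png

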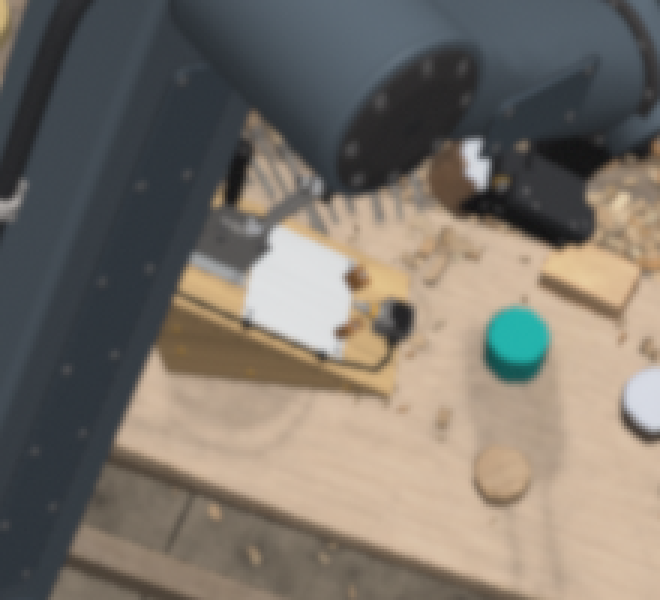

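View pics/t12.png

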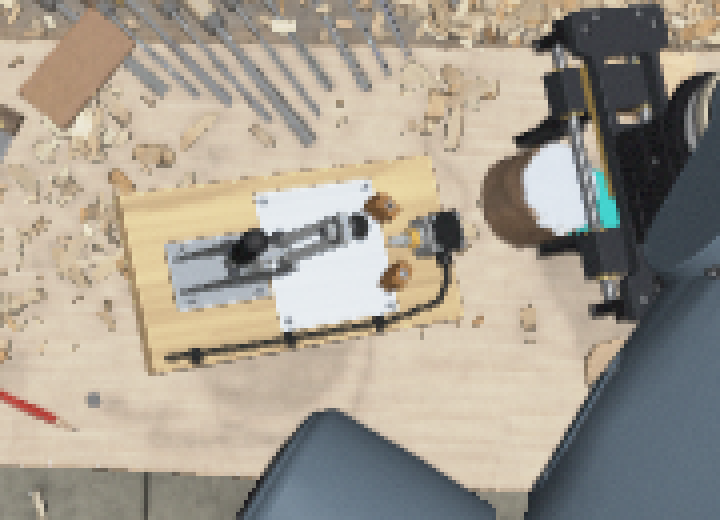

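Run:
```python
from h import *
a=cv2.imread("pics/w12.png")
cv2.imwrite("pics/w12c.png",cv2.resize(a[60:250,255:395],None,fx=4,fy=4,interpolation=cv2.INTER_CUBIC)[:600*1])
t=cv2.imread("pics/t12.png")
```

```text
(no output)
```

View pics/w12c.png

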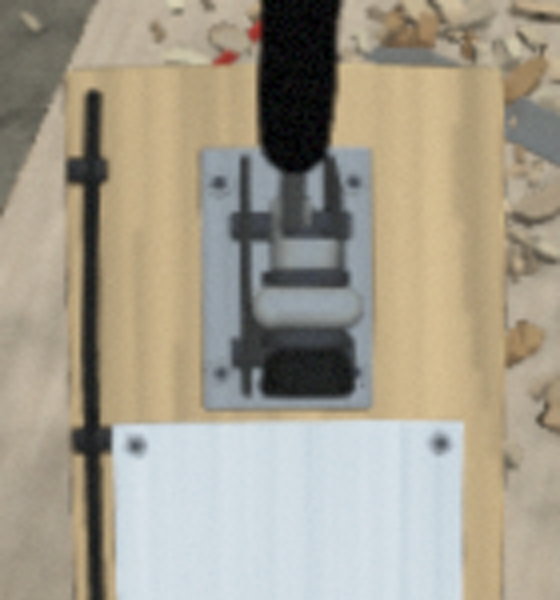

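```bash
cat > fit2.py <<'E'
from fit import *
w12=pickle.load(open("w12.pkl","rb"))
o3=o2+[(w12,1,[3,0],[(283.75,165.5),(371,165.5)],2.5)]
if __name__=="__main__":
    for u in (o3,o3[2:],o3[4:],o3[:1]+o3[5:]):
        r=least_squares(res,[.55,.1,.07,100],args=(u,)); print(r.x.round(4),r.fun[-8:].round(1))
        R,t=bedpose(r.x); Rm,p=Rt(); print(" tcp in bed mm",(R.T@(p-t)*1000).round(1),"rot err",Ro.from_matrix(Rm.T@np.c_[-R[:,2],-R[:,1],-R[:,0]]).as_rotvec(degrees=True).round(2))
E
python3 fit2.py
```

```text
[5.407000e-01 7.720000e-02 7.440000e-02 1.031978e+02] [-0.6  1.4  1.7  1.2 -3.2  1.5  0.1 -0.6]
 tcp in bed mm [ 34.4  10.2 258.7] rot err [-0.32  0.04 -0.13]
[5.407000e-01 7.720000e-02 7.440000e-02 1.032062e+02] [-0.6  1.3  1.7  1.1 -3.2  1.4  0.1 -0.7]
 tcp in bed mm [ 34.4  10.3 258.8] rot err [-0.33  0.04 -0.14]
[5.409000e-01 7.920000e-02 7.150000e-02 1.029621e+02] [-0.8 -0.6  0.5 -0.2 -0.6  0.9  1.  -0.3]
 tcp in bed mm [ 34.5  10.4 262.2] rot err [-0.13  0.04  0.  ]
[5.406000e-01 7.820000e-02 7.290000e-02 1.025985e+02] [-0.8  0.9 -0.6  0.3 -1.2  0.3  1.2  0.2]
 tcp in bed mm [ 34.4   9.1 260.6] rot err [0.17 0.04 0.21]
```

```bash
python3 -m inch '[{"travel":[32,2,4.4],"dr":[0,0,0],"hand":0.4},{"travel":[32,2,4.4],"dr":[0,0,0],"hand":0.4},{"travel":[32,2,4.4],"dr":[0,0,0],"hand":0.4},{"travel":[32,2,4.4],"dr":[0,0,0],"hand":0.4},{"travel":[32,2,4.4],"dr":[0,0,0],"hand":0.4}]'
python3 -m inch '[{"travel":[0,0,0],"dr":[0,0,0],"hand":0.4}]'
python3 - <<'E'
from h import *
import pickle
B=[.5407,.0777,.0735,103.1]
R,t=bedpose(B);Rm,p=Rt(); print((R.T@(p-t)*1000).round(1)); P,G=tgt(12,0,40,B); to(P,G)
c=calibration("wrist"); pickle.dump(c,open("w13.pkl","wb"))
cv2.imwrite("pics/w13.png",get_image("wrist")[:,:,::-1])
cv2.imwrite("pics/s13.png",get_image("scene")[150:350,180:400,::-1].repeat(3,0).repeat(3,1))
cv2.imwrite("pics/t13.png",get_image("top")[180:310,220:400,::-1].repeat(4,0).repeat(4,1))
E
```

```text
time_s: 10.43
tool_pos: [0.5518, 0.0337, 0.1633]
tool_rot: [179.7, 55.2, 102.8]
force: [0.7, 0.7, -1.0]
grip_width: 0.0625
time_s: 10.52
tool_pos: [0.5474, 0.0366, 0.1602]
tool_rot: [-179.2, 54.8, 103.8]
force: [-1.5, 0.8, -1.4]
grip_width: 0.0625
[15.7  2.8 94.9]
shift [54.8  3.2  3.9] n 2.0
rot [-0.19 -0.23  0.43] n 1.0
```

View pics/w13.png

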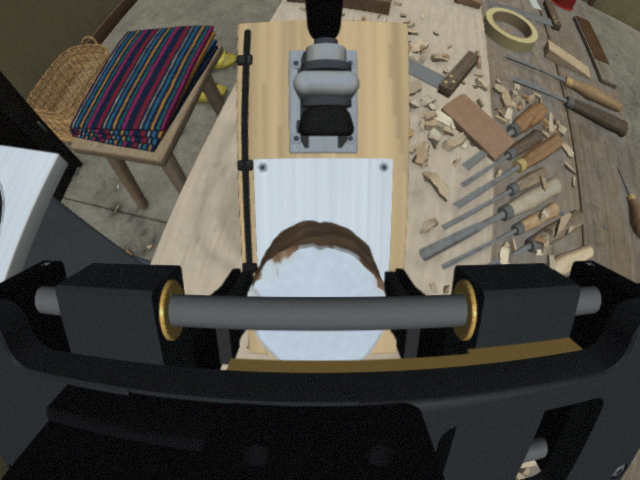

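View pics/s13.png

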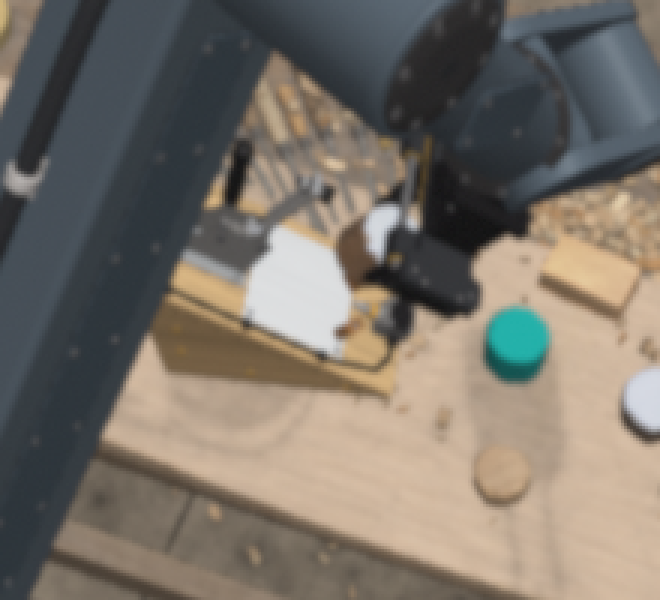

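View pics/t13.png

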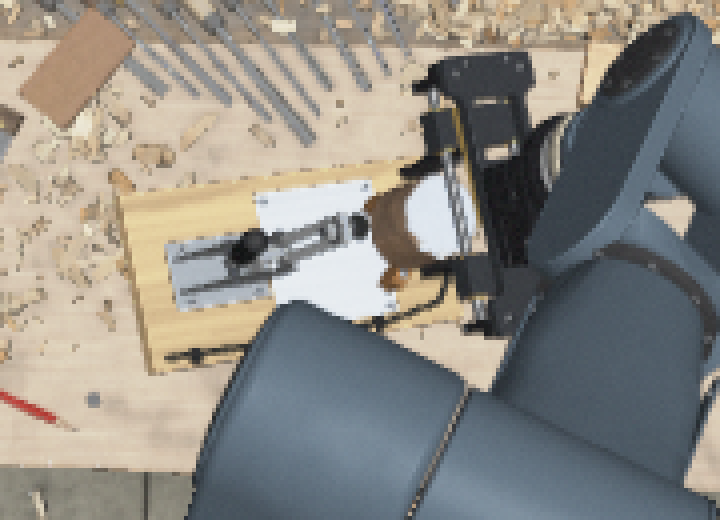

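Run:
```python
from h import *
a=cv2.imread("pics/w13.png")
cv2.imwrite("pics/w13c.png",cv2.resize(a[130:270,230:430],None,fx=4,fy=4,interpolation=cv2.INTER_CUBIC))
```

```text
(no output)
```

View pics/w13c.png

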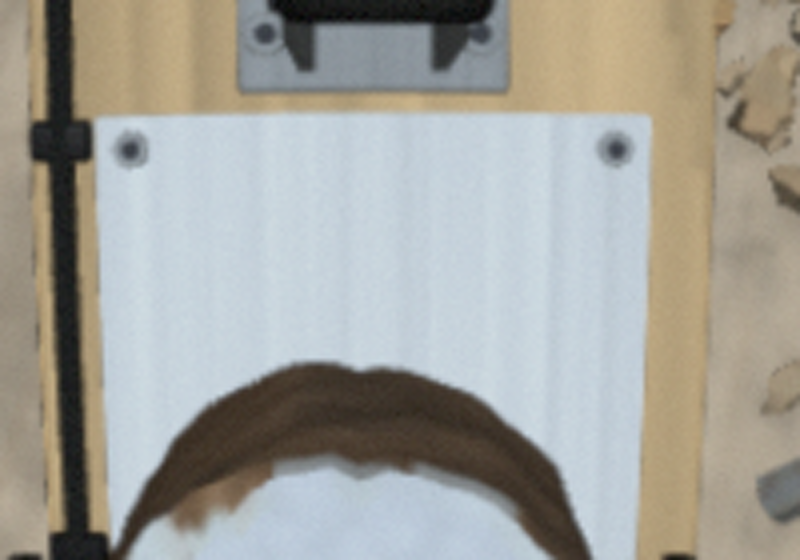

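```bash
cat > fit3.py <<'E'
from fit2 import *
w13=pickle.load(open("w13.pkl","rb"))
o4=o3+[(w13,1,[3,0],[(253.75,159),(393,159)],3)]
if __name__=="__main__":
    for u in (o4,o4[4:],o4[5:],o4[:1]+o4[5:]):
        r=least_squares(res,[.55,.1,.07,100],args=(u,)); print(r.x.round(4),r.fun[-8:].round(1))
        R,t=bedpose(r.x); Rm,p=Rt(); print(" tcp in bed mm",(R.T@(p-t)*1000).round(1),"rot err",Ro.from_matrix(Rm.T@np.c_[-R[:,2],-R[:,1],-R[:,0]]).as_rotvec(degrees=True).round(2))
E
python3 fit3.py
python3 - <<'E'
from h import *
print(get_state()['tool_pos'],get_state()['force'])
E
```

```text
[5.408000e-01 7.760000e-02 7.380000e-02 1.031321e+02] [-2.4  1.4  0.5 -0.5 -3.   1.1  1.9  0.4]
 tcp in bed mm [ 13.5  -1.4 101.6] rot err [-0.04  0.14 -0.22]
[5.407000e-01 7.920000e-02 7.150000e-02 1.030627e+02] [-1.3  0.9  0.3 -0.7  0.1  0.3  0.9  0.1]
 tcp in bed mm [ 13.5  -1.2 104.4] rot err [ 0.01  0.14 -0.18]
[5.404000e-01 7.960000e-02 7.090000e-02 1.029293e+02] [-1.2  0.5 -0.  -0.6  0.5 -0.3  0.2  0.3]
 tcp in bed mm [ 13.4  -1.5 105.1] rot err [ 0.12  0.14 -0.11]
[5.405000e-01 7.920000e-02 7.150000e-02 1.029267e+02] [-1.4  0.6  0.2 -0.5 -0.  -0.1  0.7  0.5]
 tcp in bed mm [ 13.4  -1.5 104.4] rot err [ 0.13  0.14 -0.1 ]
[0.55293025 0.03194712 0.16472676] [-0.18269494  0.11167488 -0.0611133 ]
```

```bash
python3 -m inch '[{"travel":[26,-1.4,1.5],"dr":[0,0,0],"hand":0.4},{"travel":[26,0,0],"dr":[0,0,0],"hand":0.4},{"travel":[20,0,0],"dr":[0,0,0],"hand":0.4},{"travel":[8,0,0],"dr":[0,0,0],"hand":0.4},{"travel":[0,0,0],"dr":[0,0,0],"hand":0.4}]'
python3 -m inch '[{"travel":[0,0,0],"dr":[0,0,0],"hand":0.4},{"travel":[0,0,0],"dr":[0,0,0],"hand":0.4}]'
cat >> h.py <<'E'
BED=[.5407,.079,.072,103.0]
def inbed():
    R,t=bedpose(BED); Rm,p=Rt(); s=get_state()
    print("bed",(R.T@(p-t)*1000).round(1),"F bed",(R.T@s['force']).round(1),"w",s['grip_width'].round(4),"rot",Ro.from_matrix(Rm.T@np.c_[-R[:,2],-R[:,1],-R[:,0]]).as_rotvec(degrees=True).round(2))
E
python3 - <<'E'
from h import *
inbed()
cv2.imwrite("pics/w14.png",get_image("wrist")[:,:,::-1])
cv2.imwrite("pics/s14.png",get_image("scene")[180:300,200:340,::-1].repeat(5,0).repeat(5,1))
cv2.imwrite("pics/t14.png",get_image("top")[190:290,240:360,::-1].repeat(5,0).repeat(5,1))
inbed()
E
```

```text
time_s: 11.08
tool_pos: [0.541, 0.0751, 0.0972]
tool_rot: [179.9, 55.0, 102.9]
force: [-1.0, -0.7, -0.6]
grip_width: 0.0622
time_s: 11.25
tool_pos: [0.5426, 0.0736, 0.098]
tool_rot: [179.6, 55.1, 102.5]
force: [0.3, 0.1, -0.8]
grip_width: 0.0622Traceback (most recent call last):
  File "<stdin>", line 2, in <module>
  File "h.py", line 38, in inbed
    print("bed",(R.T@(p-t)*1000).round(1),"F bed",(R.T@s['force']).round(1),"w",s['grip_width'].round(4),"rot",Ro.from_matrix(Rm.T@np.c_[-R[:,2],-R[:,1],-R[:,0]]).as_rotvec(degrees=True).round(2))
                                                                                ^^^^^^^^^^^^^^^^^^^^^
AttributeError: 'float' object has no attribute 'round'
```

```bash
sed -i "s/s\['grip_width'\].round(4)/round(s['grip_width'],4)/" h.py
python3 - <<'E'
from h import *
inbed()
cv2.imwrite("pics/w14.png",get_image("wrist")[:,:,::-1])
cv2.imwrite("pics/s14.png",get_image("scene")[180:300,200:340,::-1].repeat(5,0).repeat(5,1))
cv2.imwrite("pics/t14.png",get_image("top")[190:290,240:360,::-1].repeat(5,0).repeat(5,1))
inbed()
E
```

```text
bed [10.2 -0.7 24.6] F bed [-0.4 -0.3 -0.7] w 0.0622 rot [-0.02  0.15 -0.28]
bed [10.4  0.  23.8] F bed [ 0.2  1.  -1.1] w 0.0621 rot [-0.07  0.09 -0.21]
```

View pics/w14.png

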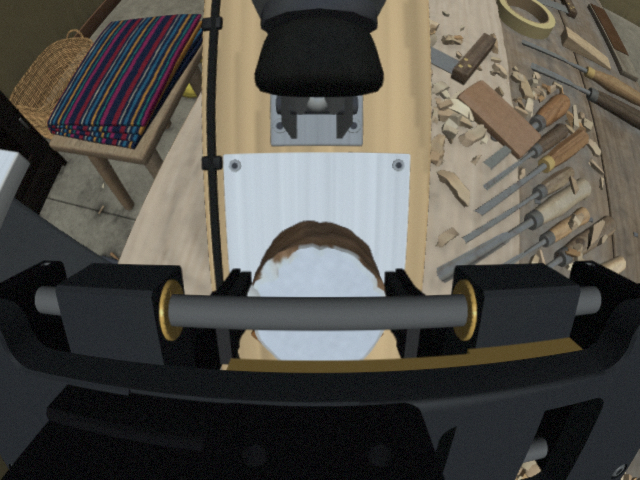

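View pics/t14.png

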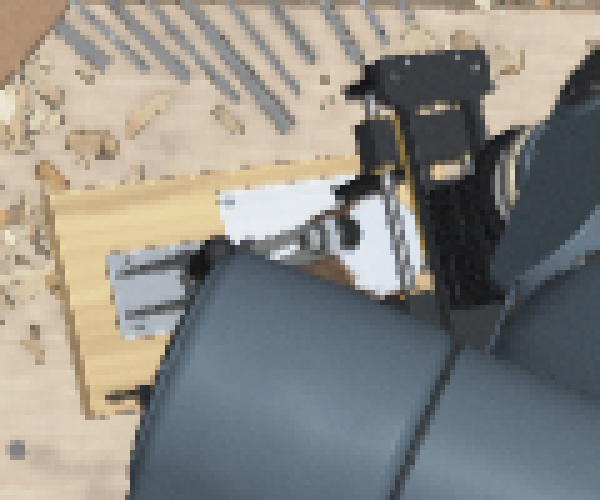

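```bash
python3 -m inch '[{"travel":[5,0,0],"dr":[0,0,0],"hand":0.4},{"travel":[5,0,0],"dr":[0,0,0],"hand":0.4},{"travel":[0,0,0],"dr":[0,0,0],"hand":0.4}]'; python3 -c "
from h import *
inbed()"
python3 -m inch '[{"travel":[2,0,0],"dr":[0,0,0],"hand":0.4},{"travel":[0,0,0],"dr":[0,0,0],"hand":0.4}]'; python3 -c "
from h import *
inbed()"
```

```text
time_s: 11.65
tool_pos: [0.5385, 0.0811, 0.0877]
tool_rot: [-179.8, 54.9, 103.0]
force: [-0.2, 0.1, -0.2]
grip_width: 0.0625
bed [11.1  1.7 11.4] F bed [-0.   0.2 -0.2] w 0.0625 rot [-0.14 -0.06  0.02]
time_s: 11.82
tool_pos: [0.5388, 0.082, 0.0863]
tool_rot: [-179.9, 55.0, 103.0]
force: [-0.5, 0.2, -0.7]
grip_width: 0.0622
bed [11.   1.2  9.8] F bed [-0.1  0.5 -0.8] w 0.0622 rot [-0.11 -0.03 -0.02]
```

```bash
for i in 1 2 3; do python3 -m inch '[{"travel":[1.5,0,0],"dr":[0,0,0],"hand":0.4},{"travel":[0,0,0],"dr":[0,0,0],"hand":0.4}]' >/dev/null; python3 -c "
from h import *
inbed()"; done
```

```text
bed [10.7  0.8  9.1] F bed [-0.2  0.3  0.7] w 0.0624 rot [-0.08  0.01 -0.07]
bed [10.7  0.8  9. ] F bed [0.4 2.7 9.4] w 0.0623 rot [-0.04  0.03 -0.09]
bed [10.7  0.7  8.9] F bed [ 2.   3.9 17.5] w 0.0622 rot [-0.    0.06 -0.11]
```

```bash
python3 -m inch '[{"travel":[-2,0,0],"dr":[0,0,0],"hand":0.4},{"travel":[0,0,3],"dr":[0,0,0],"hand":0.4},{"travel":[0,0,3],"dr":[0,0,0],"hand":0.4},{"travel":[0,0,0],"dr":[0,0,0],"hand":0.4}]'>/dev/null;python3 -c "
from h import *
inbed()"; for i in 1 2 3; do python3 -m inch '[{"travel":[0,0,1.5],"dr":[0,0,0],"hand":0.4},{"travel":[0,0,0],"dr":[0,0,0],"hand":0.4}]' >/dev/null; python3 -c "
from h import *
inbed()"; done
```

```text
bed [ 5.4 -0.   9. ] F bed [2.9 0.4 8.7] w 0.0624 rot [-0.1  -0.11 -0.19]
bed [ 4.3 -0.1  9. ] F bed [4.6 0.4 7.7] w 0.0626 rot [-0.09 -0.14 -0.2 ]
bed [ 2.9 -0.1  9. ] F bed [ 4.  -0.3  8.7] w 0.0624 rot [-0.09 -0.14 -0.2 ]
bed [ 1.5 -0.2  9. ] F bed [ 4.7 -0.8  8.3] w 0.0627 rot [-0.09 -0.14 -0.21]
```

```bash
for i in 1 2 3 4; do python3 -m inch '[{"travel":[0,0,1.5],"dr":[0,0,0],"hand":0.4},{"travel":[0,0,0],"dr":[0,0,0],"hand":0.4}]' >/dev/null; python3 -c "
from h import *
inbed()"; done
```

```text
bed [ 0.  -0.2  9. ] F bed [ 4.1 -1.3  9.3] w 0.0621 rot [-0.09 -0.15 -0.21]
bed [-0.3 -0.2  9. ] F bed [ 7.5 -0.1  9.4] w 0.0625 rot [-0.12 -0.3  -0.22]
bed [-0.4 -0.2  9.1] F bed [ 9.5 -0.7 10.7] w 0.0621 rot [-0.14 -0.47 -0.22]
bed [-0.5 -0.2  9.1] F bed [13.1 -0.8 12.4] w 0.0624 rot [-0.16 -0.63 -0.22]
```

```bash
python3 -m inch '[{"travel":[0,0,-3.5],"dr":[0,0,0],"hand":0.4},{"travel":[-1,0,0],"dr":[0,0,0],"hand":0.4},{"travel":[0,0,0],"dr":[0,0,0],"hand":0.4}]'>/dev/null;python3 -c "
from h import *
inbed()"; python3 -m inch '[{"travel":[0,0,0],"dr":[0,0,0],"hand":-1},{"travel":[0,0,0],"dr":[0,0,0],"hand":-1},{"travel":[0,0,0],"dr":[0,0,0],"hand":-1},{"travel":[0,0,0],"dr":[0,0,0],"hand":-1},{"travel":[0,0,0],"dr":[0,0,0],"hand":-1}]'
python3 - <<'E'
from h import *
inbed()
cv2.imwrite("pics/w15.png",get_image("wrist")[:,:,::-1])
E
```

```text
bed [-0.4 -0.2  9.1] F bed [ 7.2 -2.4  5. ] w 0.0622 rot [-0.11 -0.2  -0.21]
time_s: 14.48
tool_pos: [0.541, 0.072, 0.0775]
tool_rot: [-179.9, 55.0, 103.0]
force: [1.0, 0.3, 0.1]
grip_width: 0.0844
bed [-2.5  1.3  8.4] F bed [ 0.1 -1.   0. ] w 0.0844 rot [-0.13 -0.01 -0.03]
```

View pics/w15.png

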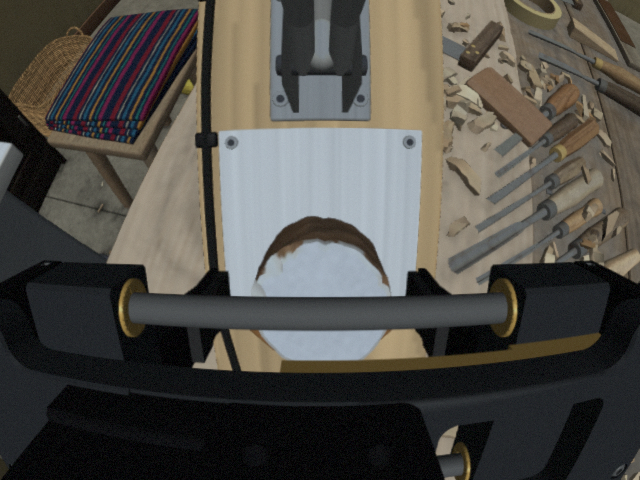

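```bash
python3 -m inch '[{"travel":[-15,0,0],"dr":[0,0,0],"hand":-1},{"travel":[-30,0,0],"dr":[0,0,0],"hand":-1},{"travel":[-35,0,0],"dr":[0,0,0],"hand":-1},{"travel":[-35,0,0],"dr":[0,0,0],"hand":-1},{"travel":[-35,0,0],"dr":[0,0,0],"hand":-1}]'; python3 -m inch '[{"travel":[-35,0,0],"dr":[0,0,0],"hand":-1},{"travel":[-35,0,0],"dr":[0,0,0],"hand":-1},{"travel":[0,0,0],"dr":[0,0,0],"hand":-1}]';python3 - <<'E'
from h import *
import pickle
inbed(); c=calibration("wrist"); pickle.dump(c,open("w16.pkl","wb"))
cv2.imwrite("pics/w16.png",get_image("wrist")[:,:,::-1])
cv2.imwrite("pics/s16.png",get_image("scene")[180:300,200:340,::-1].repeat(5,0).repeat(5,1))
im=get_image("top")[190:290,240:360,::-1]
cv2.imwrite("pics/t16.png",cv2.resize(im,None,fx=6,fy=6,interpolation=cv2.INTER_CUBIC))
E
```

```text
time_s: 14.95
tool_pos: [0.5601, -0.0125, 0.2019]
tool_rot: [-179.9, 55.0, 103.0]
force: [0.6, -0.7, -0.3]
grip_width: 0.0867
time_s: 15.2
tool_pos: [0.5734, -0.0558, 0.2631]
tool_rot: [179.0, 55.5, 101.9]
force: [1.4, -0.4, -0.5]
grip_width: 0.087
bed [ -4.   -1.5 236.1] F bed [-0.9 -1.3 -0. ] w 0.087 rot [ 0.06  0.53 -0.63]
```

View pics/w16.png

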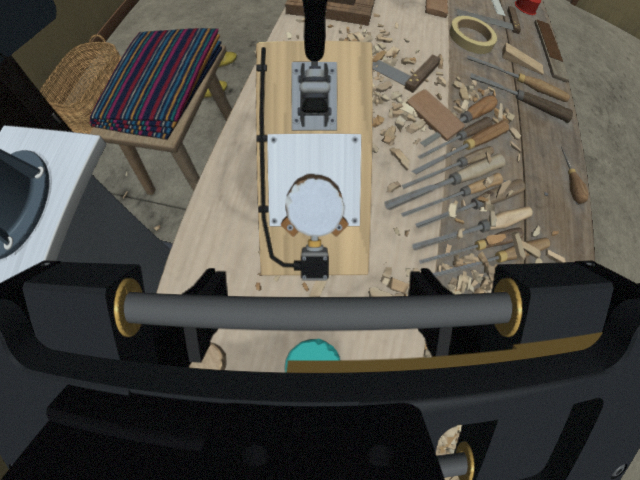

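View pics/s16.png

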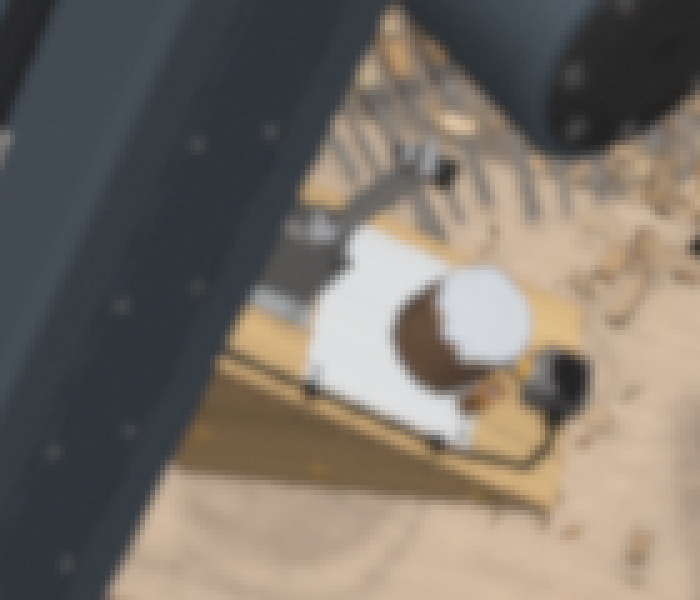

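View pics/t16.png

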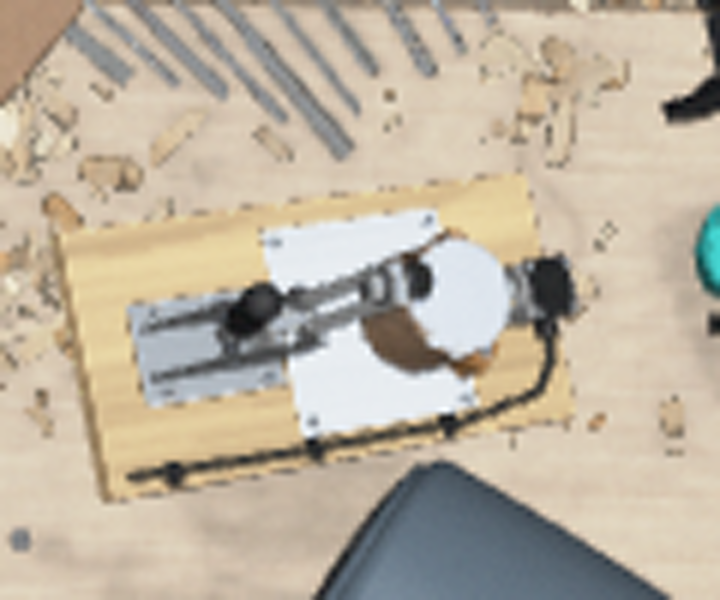

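Run:
```python
from h import *
import pickle
c=pickle.load(open("w16.pkl","rb")); R,t=bedpose(BED)
a=cv2.imread("pics/w16.png")
b=cv2.resize(a[120:290,240:390],None,fx=5,fy=5,interpolation=cv2.INTER_CUBIC)[130:730]
for z,rad,col in ((50,31.5,(0,0,255)),(50,29.7,(0,255,0))):
    th=np.linspace(0,6.28,60); W=(np.c_[rad*np.cos(th),rad*np.sin(th),0*th+z]/1e3)@R.T+t
    q=(proj(c,W,True)-[240,120])*5+2-[0,130]
    cv2.polylines(b,[q.round().astype(np.int32)],True,col,1)
W=(np.array([[74,-52,0],[-30,-52,0],[-30,52,0],[74,52,0]])/1e3)@R.T+t
q=(proj(c,W,True)-[240,120])*5+2-[0,130]; cv2.polylines(b,[q.round().astype(np.int32)],True,(255,0,255),1)
cv2.imwrite("pics/w16c.png",b)
```

```text
(no output)
```

View pics/w16c.png

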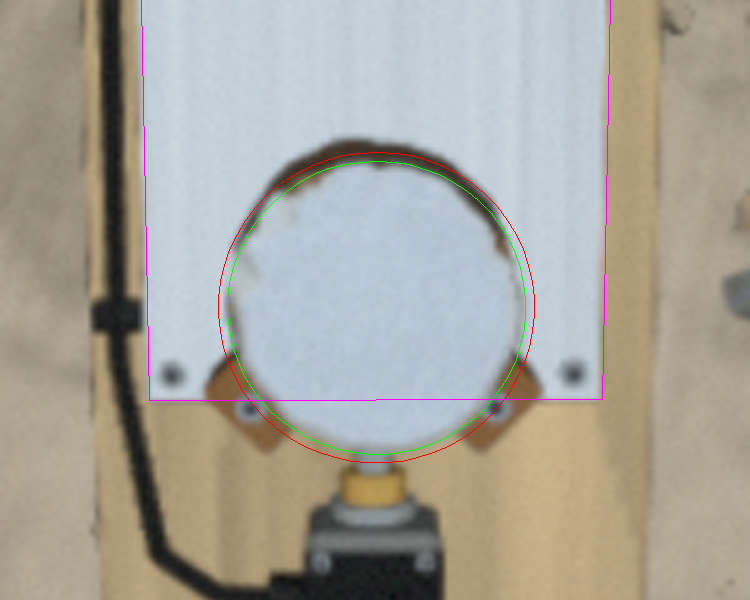

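```bash
python3 -m inch '[{"travel":[-5,0,-36],"dr":[0,0,0],"hand":1},{"travel":[0,0,-36],"dr":[0,0,0],"hand":1},{"travel":[0,0,-36],"dr":[0,0,0],"hand":1},{"travel":[0,0,-34],"dr":[0,0,0],"hand":1},{"travel":[0,0,0],"dr":[0,0,0],"hand":1}]' 40;  python3 -m inch '[{"travel":[0,0,0],"dr":[0,0,0],"hand":1},{"travel":[0,0,0],"dr":[0,0,0],"hand":1},{"travel":[0,0,0],"dr":[0,0,0],"hand":1},{"travel":[0,0,0],"dr":[0,0,0],"hand":1}]'
python3 - <<'E'
from h import *
import pickle
inbed(); c=calibration("wrist"); pickle.dump(c,open("w17.pkl","wb")); print(get_state()['joint_positions'].round(1))
cv2.imwrite("pics/w17.png",get_image("wrist")[:,:,::-1])
cv2.imwrite("pics/s17.png",get_image("scene")[180:300,200:340,::-1].repeat(5,0).repeat(5,1))
E
```

```text
time_s: 15.77
tool_pos: [0.542, 0.0654, 0.3464]
tool_rot: [179.8, 54.8, 103.1]
force: [-0.4, -0.4, -0.2]
grip_width: 0.0612
time_s: 16.1
tool_pos: [0.544, 0.059, 0.3421]
tool_rot: [-179.7, 54.9, 103.0]
force: [0.3, -0.1, 0.4]
grip_width: 0.035
bed [138.4   1.3 232.9] F bed [ 0.1 -0.3  0.4] w 0.035 rot [-0.25 -0.09  0.02]
[-22.4  23.7  80.5  28.2  97.  -37. ]
```

View pics/w17.png

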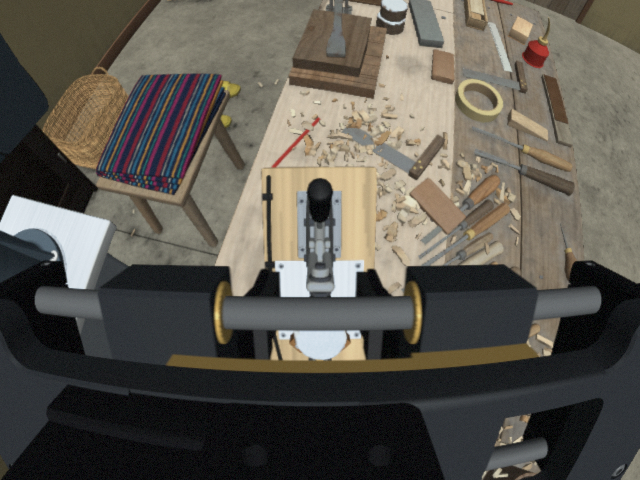

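View pics/s17.png

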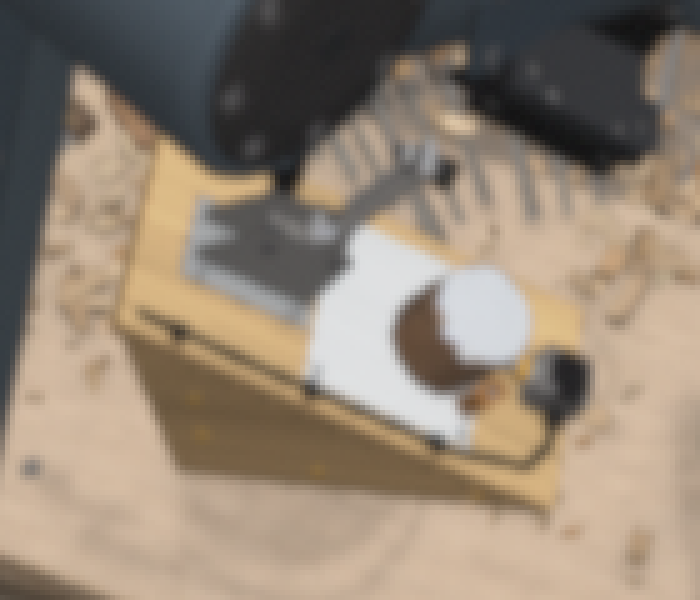

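Run:
```python
from h import *
import pickle
c=pickle.load(open("w17.pkl","rb")); R,t=bedpose(BED)
for q in (.9,1.,1.05,1.1,1.2):
    f=q+np.arctan2(15,117)
    P=[R@[.129+r*np.cos(f),0,.042+r*np.sin(f)]+t for r in (.118,.04)]
    print(q,proj(c,P,True).round(1).tolist())
a=cv2.imread("pics/w17.png")
cv2.imwrite("pics/w17c.png",cv2.resize(a[165:300,255:390],None,fx=4.4,fy=4.4,interpolation=cv2.INTER_CUBIC))
```

```text
0.9 [[320.2, 167.7], [319.9, 207.3]]
1.0 [[320.3, 182.7], [319.9, 211.4]]
1.05 [[320.4, 190.7], [320.0, 213.6]]
1.1 [[320.4, 198.9], [320.0, 215.7]]
1.2 [[320.5, 215.6], [320.0, 220.1]]
```

View pics/w17c.png

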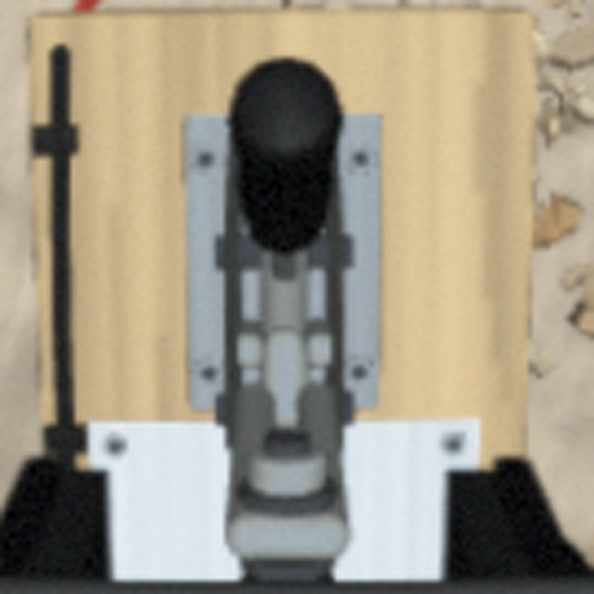

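```bash
python3 -m inch '[{"travel":[10,0,0],"dr":[0,0,0],"hand":1},{"travel":[15,0,-2],"dr":[0,0,0],"hand":1},{"travel":[15,0,-2],"dr":[0,0,0],"hand":1},{"travel":[0,0,0],"dr":[0,0,0],"hand":1},{"travel":[0,0,0],"dr":[0,0,0],"hand":1}]'
python3 - <<'E'
from h import *
import pickle
inbed(); c=calibration("wrist"); pickle.dump(c,open("w18.pkl","wb"))
cv2.imwrite("pics/w18.png",get_image("wrist")[:,:,::-1])
im=get_image("top")[190:290,240:360,::-1]
cv2.imwrite("pics/t18.png",cv2.resize(im,None,fx=6,fy=6,interpolation=cv2.INTER_CUBIC))
R,t=bedpose(BED)
for x,z in ((100,165),(125,165),(125,140),(125,100),(85,165)): print(x,z,proj(c,R@[x/1e3,0,z/1e3]+t,True).round())
inbed()
E
```

```text
time_s: 16.62
tool_pos: [0.5377, 0.0856, 0.3125]
tool_rot: [-179.8, 54.9, 103.1]
force: [-0.5, -0.7, 0.9]
grip_width: 0.0016
bed [143.8   1.5 192.9] F bed [0.  0.7 1. ] w 0.0016 rot [-0.14 -0.07  0.04]
100 165 [[321. 330.]]
125 165 [[321. 293.]]
125 140 [[321. 278.]]
125 100 [[321. 260.]]
85 165 [[321. 350.]]
bed [143.5   0.6 194.3] F bed [ 0.4 -0.  -0.5] w 0.0005 rot [-0.09  0.03 -0.11]
```

View pics/w18.png

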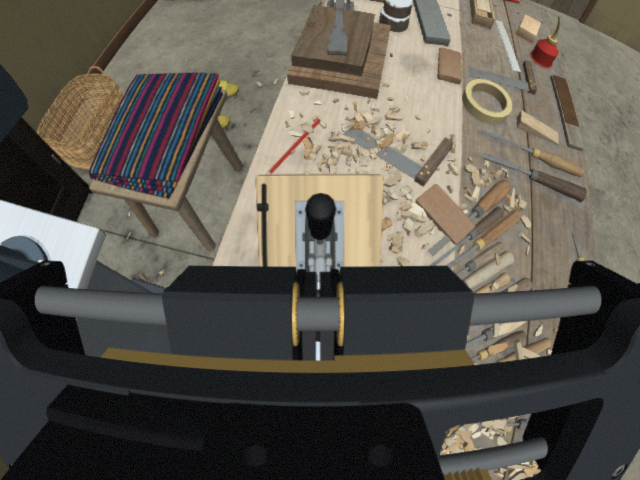

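View pics/t18.png

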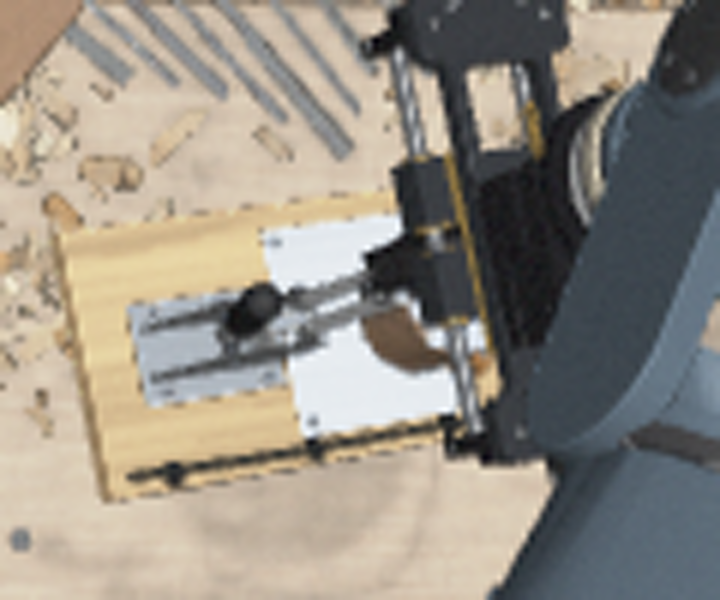

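```bash
python3 -m inch '[{"travel":[20,0,0],"dr":[0,0,0],"hand":1},{"travel":[20,0,0],"dr":[0,0,0],"hand":1},{"travel":[0,0,0],"dr":[0,0,0],"hand":1}]'; python3 -c "
from h import *
inbed()"; python3 -m inch '[{"travel":[12,0,0],"dr":[0,0,0],"hand":1},{"travel":[10,0,0],"dr":[0,0,0],"hand":1},{"travel":[0,0,0],"dr":[0,0,0],"hand":1},{"travel":[0,0,0],"dr":[0,0,0],"hand":1}]'
python3 - <<'E'
from h import *
inbed()
cv2.imwrite("pics/w19.png",get_image("wrist")[:,:,::-1])
im=get_image("top")[190:290,240:360,::-1]
cv2.imwrite("pics/t19.png",cv2.resize(im,None,fx=6,fy=6,interpolation=cv2.INTER_CUBIC))
inbed()
E
```

```text
time_s: 16.97
tool_pos: [0.5314, 0.1086, 0.2789]
tool_rot: [-179.6, 54.9, 103.3]
force: [-0.7, 0.0, 0.1]
grip_width: 0.0006
bed [144.    2.4 151.7] F bed [ 0.2  0.7 -0. ] w 0.0006 rot [-0.2  -0.13  0.16]
time_s: 17.3
tool_pos: [0.5306, 0.1197, 0.2628]
tool_rot: [180.0, 55.0, 102.9]
force: [0.1, -0.9, -0.5]
grip_width: 0.0004
bed [143.8   0.7 132.2] F bed [-1.   0.1  0.1] w 0.0004 rot [-0.09  0.   -0.07]
bed [143.6   0.3 132.7] F bed [0.1 0.1 0.5] w 0.0005 rot [-0.07  0.04 -0.14]
```

View pics/w19.png

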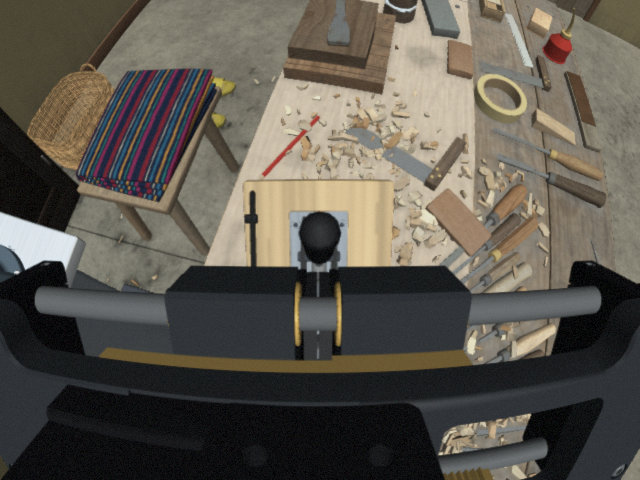

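View pics/t19.png

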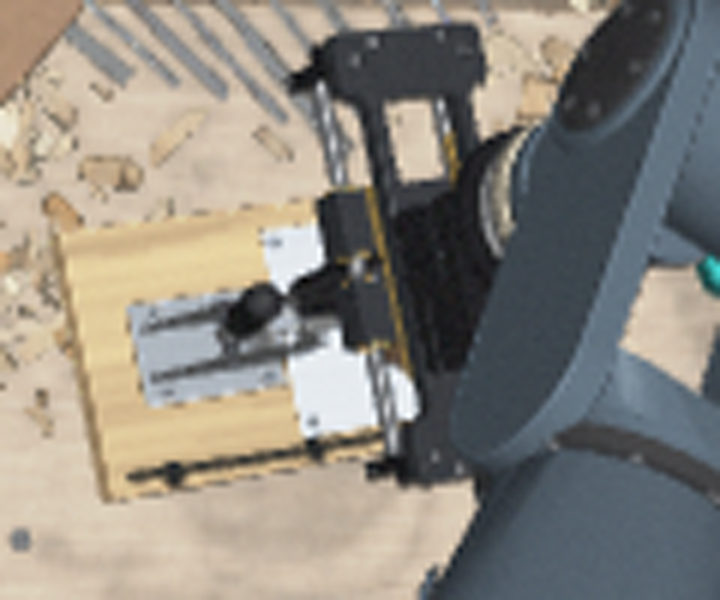

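```bash
python3 -m inch '[{"travel":[10,0,0],"dr":[0,0,0],"hand":1},{"travel":[0,0,-6],"dr":[0,0,0],"hand":1},{"travel":[0,0,-6],"dr":[0,0,0],"hand":1},{"travel":[0,0,-6],"dr":[0,0,0],"hand":1},{"travel":[0,0,0],"dr":[0,0,0],"hand":1}]'
python3 - <<'E'
from h import *
inbed()
cv2.imwrite("pics/w20.png",get_image("wrist")[:,:,::-1])
im=get_image("top")[190:290,240:360,::-1]
cv2.imwrite("pics/t20.png",cv2.resize(im,None,fx=6,fy=6,interpolation=cv2.INTER_CUBIC))
inbed()
E
```

```text
time_s: 17.82
tool_pos: [0.5257, 0.1411, 0.2658]
tool_rot: [179.9, 55.0, 102.8]
force: [-0.3, -0.0, -0.7]
grip_width: 0.0001
bed [163.5   0.7 122.1] F bed [-0.3  0.3 -0.6] w 0.0001 rot [ 0.   -0.03 -0.1 ]
bed [162.5   0.7 122.1] F bed [0.6 0.1 0. ] w 0.0002 rot [-0.03  0.01 -0.09]
```

View pics/w20.png

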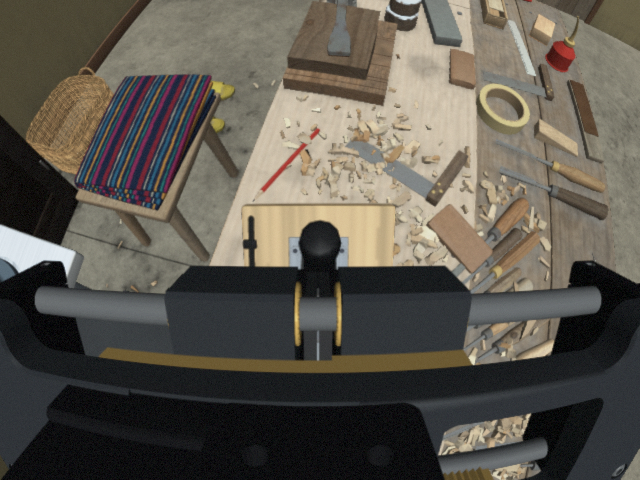

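View pics/t20.png

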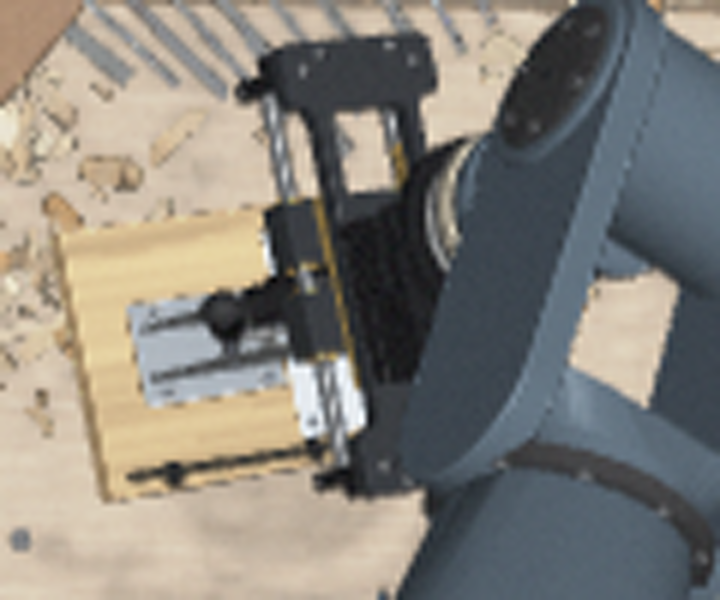

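```bash
python3 -m inch '[{"travel":[7.9,0,-14.6],"dr":[0,0,0],"hand":1},{"travel":[10.1,0,-13.2],"dr":[0,0,0],"hand":1},{"travel":[12.1,0,-11.5],"dr":[0,0,0],"hand":1},{"travel":[0,0,0],"dr":[0,0,0],"hand":1},{"travel":[0,0,0],"dr":[0,0,0],"hand":1}]'
python3 - <<'E'
from h import *
inbed()
cv2.imwrite("pics/w21.png",get_image("wrist")[:,:,::-1])
im=get_image("top")[190:290,240:360,::-1]
cv2.imwrite("pics/t21.png",cv2.resize(im,None,fx=6,fy=6,interpolation=cv2.INTER_CUBIC))
inbed()
E
```

```text
time_s: 18.33
tool_pos: [0.5144, 0.1884, 0.2625]
tool_rot: [-180.0, 55.0, 103.0]
force: [0.6, 0.1, -0.4]
grip_width: 0.0004
bed [201.4   1.   91.5] F bed [-0.2 -0.6 -0.4] w 0.0004 rot [-0.05  0.01 -0.01]
bed [200.6   0.4  92.2] F bed [-0.6 -0.3  0.3] w 0.0007 rot [-0.1   0.03 -0.1 ]
```

View pics/w21.png

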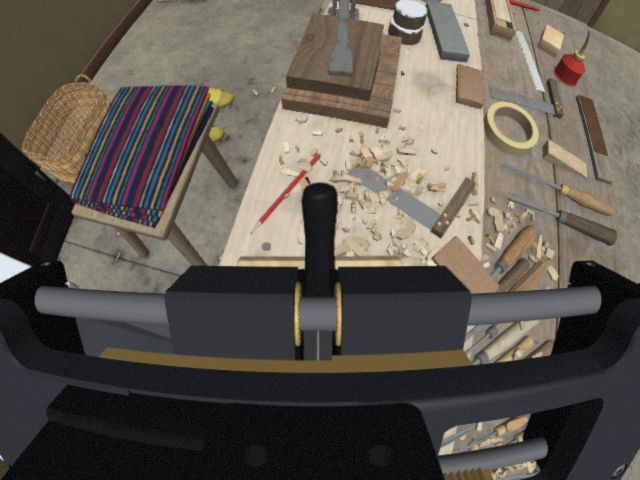

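View pics/t21.png

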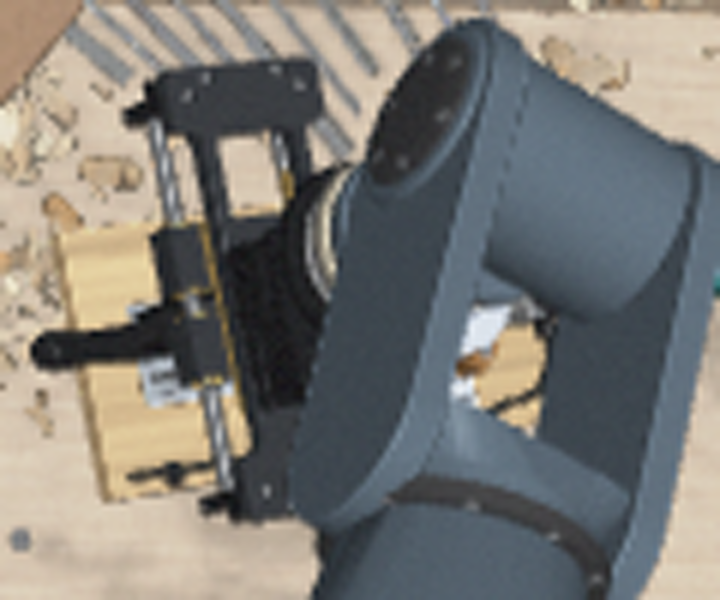

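```bash
python3 -m inch '[{"travel":[13.7,0,-9.4],"dr":[0,0,0],"hand":1},{"travel":[0,0,0],"dr":[0,0,0],"hand":1}]'
python3 - <<'E'
from h import *
inbed()
c=calibration("wrist"); R,t=bedpose(BED)
cv2.imwrite("pics/w22.png",get_image("wrist")[:,:,::-1])
for q in (0,.1,.2,.3,.4,.5,.6):
    f=q+np.arctan2(15,117); print(q,proj(c,R@[.129+.118*np.cos(f),0,.042+.118*np.sin(f)]+t,True).round())
E
```

```text
time_s: 18.6
tool_pos: [0.5106, 0.2037, 0.2563]
tool_rot: [-179.8, 54.9, 103.0]
force: [-0.7, -0.7, 0.3]
grip_width: 0.0005
bed [210.8   1.3  77.4] F bed [-0.2  0.8  0.5] w 0.0005 rot [-0.14 -0.07  0.01]
0 [[321. 206.]]
0.1 [[321. 213.]]
0.2 [[322. 224.]]
0.3 [[322. 239.]]
0.4 [[322. 257.]]
0.5 [[322. 279.]]
0.6 [[323. 304.]]
```

View pics/w22.png

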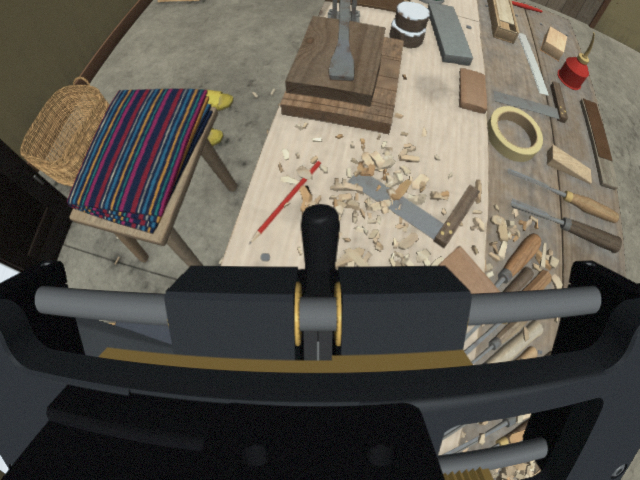

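```bash
for i in 1 2 3; do python3 -m inch '[{"travel":[4,0,-2],"dr":[0,0,0],"hand":1},{"travel":[0,0,0],"dr":[0,0,0],"hand":1}]'>/dev/null; python3 -c "
from h import *
inbed()"; done
python3 - <<'E'
from h import *
cv2.imwrite("pics/w23.png",get_image("wrist")[:,:,::-1])
cv2.imwrite("pics/s23.png",get_image("scene")[160:300,180:340,::-1].repeat(4,0).repeat(4,1))
inbed()
c=calibration("wrist"); R,t=bedpose(BED)
for q in (0,.1,.2,.3,.4,.5,.6):
    f=q+np.arctan2(15,117); print(q,proj(c,R@[.129+.118*np.cos(f),0,.042+.118*np.sin(f)]+t,True).round())
E
```

```text
bed [212.2   0.6  74.1] F bed [-0.1  1.   0.4] w 0.0001 rot [-0.12 -0.   -0.07]
bed [214.5   0.8  69.8] F bed [ 1.  -0.3  0.5] w 0.0005 rot [-0.12 -0.01 -0.05]
bed [216.6   0.7  65.7] F bed [ 0.  -0.1 -0.1] w 0.0002 rot [-0.11 -0.   -0.06]
bed [216.6   0.6  65.9] F bed [-0.   1.6 -0.4] w 0.0003 rot [-0.09 -0.   -0.06]
0 [[320. 221.]]
0.1 [[320. 230.]]
0.2 [[321. 242.]]
0.3 [[321. 258.]]
0.4 [[321. 279.]]
0.5 [[321. 303.]]
0.6 [[321. 331.]]
```

View pics/w23.png

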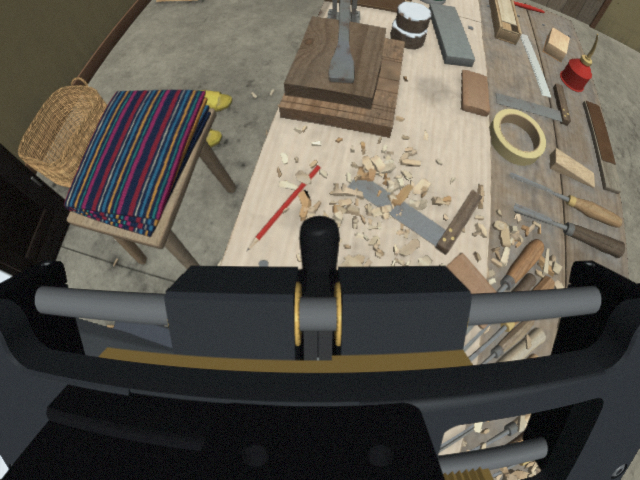

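View pics/s23.png

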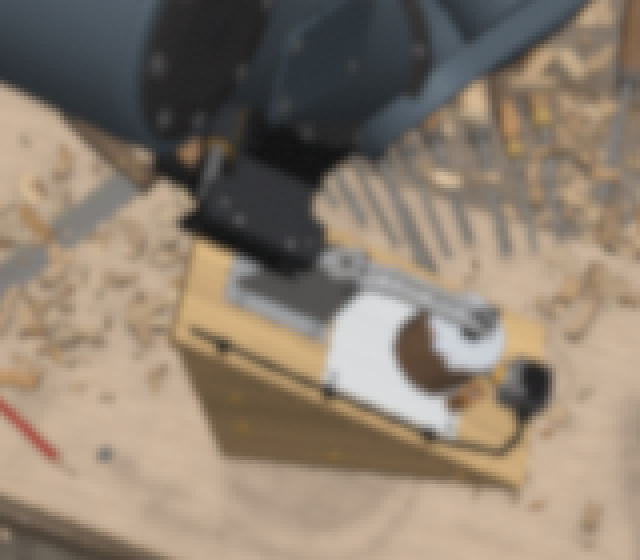

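```bash
for i in 1 2 3 4; do python3 -m inch '[{"travel":[3,0,-0.8],"dr":[0,0,0],"hand":1},{"travel":[0,0,0],"dr":[0,0,0],"hand":1}]'>/dev/null; python3 -c "
from h import *
inbed()"; done
```

```text
bed [217.5   0.6  62.8] F bed [ 0.3 -0.5  1.4] w 0.0005 rot [-0.1  -0.02 -0.08]
bed [218.3   0.6  59.8] F bed [1.7 0.  1. ] w 0.0005 rot [-0.1  -0.01 -0.08]
bed [219.1   0.7  56.6] F bed [-0.6 -1.1  0.6] w 0.0005 rot [-0.11 -0.01 -0.06]
bed [219.8   0.9  53.5] F bed [ 0.7  0.4 -0.5] w 0.0007 rot [-0.11 -0.01 -0.04]
```

```bash
for i in 1 2 3 4; do python3 -m inch '[{"travel":[2,0,-0.3],"dr":[0,0,0],"hand":1},{"travel":[0,0,0],"dr":[0,0,0],"hand":1}]'>/dev/null; python3 -c "
from h import *
inbed()"; done
python3 - <<'E'
from h import *
cv2.imwrite("pics/w24.png",get_image("wrist")[:,:,::-1])
c=calibration("wrist"); R,t=bedpose(BED)
for q in (0,.05,.1,.15,.2):
    f=q+np.arctan2(15,117); print(q,proj(c,[R@[.129+r*np.cos(f),0,.042+r*np.sin(f)]+t for r in (.118,.128)],True).round().tolist())
E
```

```text
bed [220.    0.8  51.6] F bed [ 0.4 -1.1 -0.1] w 0.0006 rot [-0.11 -0.01 -0.04]
bed [220.3   0.8  49.7] F bed [-0.1 -0.7 -0.3] w 0.0004 rot [-0.11 -0.   -0.04]
bed [220.6   0.6  47.9] F bed [-0.  -0.3  1.3] w 0.0001 rot [-0.1   0.   -0.07]
bed [220.6   0.4  47.3] F bed [-0.1  2.8  8.3] w 0.0004 rot [-0.03  0.08 -0.1 ]
0 [[320.0, 237.0], [320.0, 217.0]]
0.05 [[320.0, 242.0], [320.0, 222.0]]
0.1 [[320.0, 248.0], [320.0, 228.0]]
0.15 [[320.0, 255.0], [320.0, 235.0]]
0.2 [[320.0, 263.0], [320.0, 243.0]]
```

View pics/w24.png

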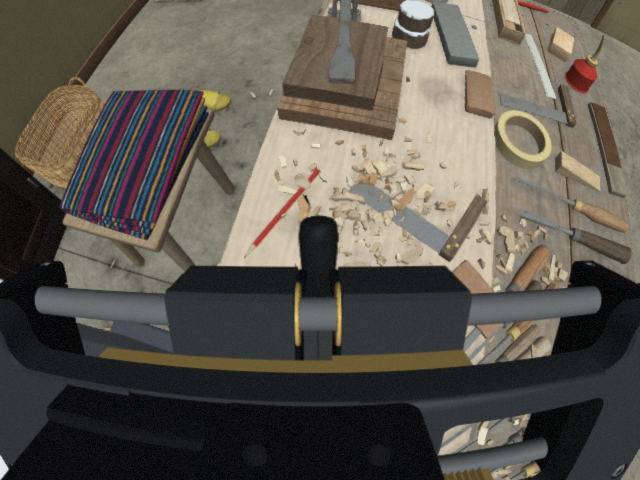

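```bash
python3 -m inch '[{"travel":[1.5,0,0],"dr":[0,0,0],"hand":1},{"travel":[0,0,0],"dr":[0,0,0],"hand":1},{"travel":[0,0,0],"dr":[0,0,0],"hand":1}]'>/dev/null; python3 -c "
from h import *
inbed()"; python3 -m inch '[{"travel":[-10,0,0],"dr":[0,0,0],"hand":1},{"travel":[-30,0,0],"dr":[0,0,0],"hand":1},{"travel":[-35,0,0],"dr":[0,0,0],"hand":1},{"travel":[-35,0,0],"dr":[0,0,0],"hand":1},{"travel":[-35,0,0],"dr":[0,0,0],"hand":1}]'
python3 -m inch '[{"travel":[-20,0,35],"dr":[0,0,0],"hand":1},{"travel":[-10,0,40],"dr":[0,0,0],"hand":1},{"travel":[0,0,40],"dr":[0,0,0],"hand":1},{"travel":[0,0,40],"dr":[0,0,0],"hand":1},{"travel":[0,0,40],"dr":[0,0,0],"hand":1}]'
python3 -m inch '[{"travel":[0,0,40],"dr":[0,0,0],"hand":1},{"travel":[0,0,30],"dr":[0,0,0],"hand":1},{"travel":[0,0,0],"dr":[0,0,0],"hand":1},{"travel":[0,0,0],"dr":[0,0,0],"hand":1}]'
python3 - <<'E'
from h import *
import pickle
inbed(); c=calibration("wrist"); pickle.dump(c,open("w25.pkl","wb"))
cv2.imwrite("pics/w25.png",get_image("wrist")[:,:,::-1])
cv2.imwrite("pics/s25.png",get_image("scene")[180:300,200:340,::-1].repeat(5,0).repeat(5,1))
im=get_image("top")[190:290,230:350,::-1]
cv2.imwrite("pics/t25.png",cv2.resize(im,None,fx=6,fy=6,interpolation=cv2.INTER_CUBIC))
E
```

```text
bed [2.206e+02 2.000e-01 4.710e+01] F bed [-0.1  4.1 15.8] w 0.0006 rot [ 0.01  0.1  -0.14]
time_s: 21.3
tool_pos: [0.5234, 0.1486, 0.3552]
tool_rot: [-179.9, 55.0, 102.9]
force: [1.0, 0.4, -0.2]
grip_width: 0.0005
time_s: 21.72
tool_pos: [0.5634, -0.0249, 0.266]
tool_rot: [179.9, 55.0, 102.8]
force: [0.1, 0.1, -0.1]
grip_width: 0.0003
time_s: 22.05
tool_pos: [0.5756, -0.0801, 0.2251]
tool_rot: [-179.8, 54.8, 102.9]
force: [0.0, 0.7, 0.1]
grip_width: 0.0002
bed [-45.6   1.7 218.8] F bed [ 0.6 -0.2 -0.3] w 0.0002 rot [-0.29 -0.17 -0.05]
```

View pics/w25.png

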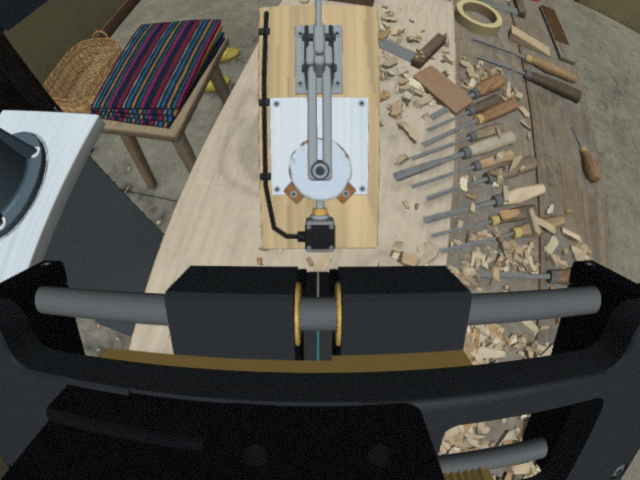

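View pics/s25.png

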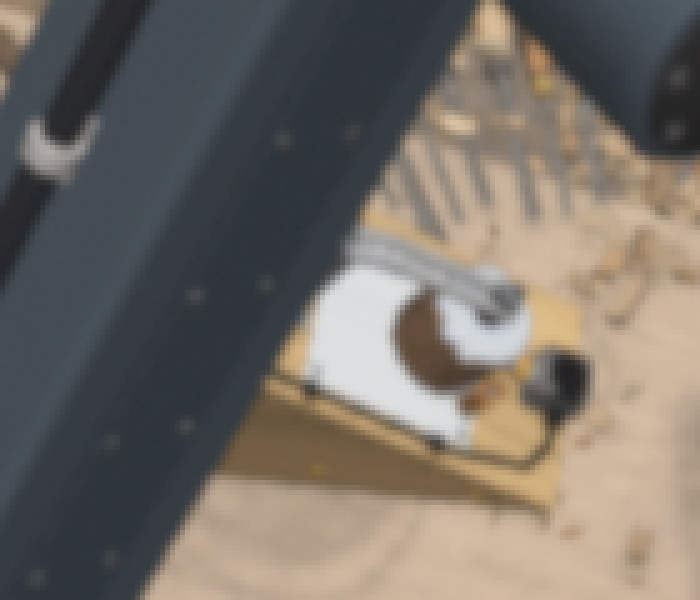

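View pics/t25.png

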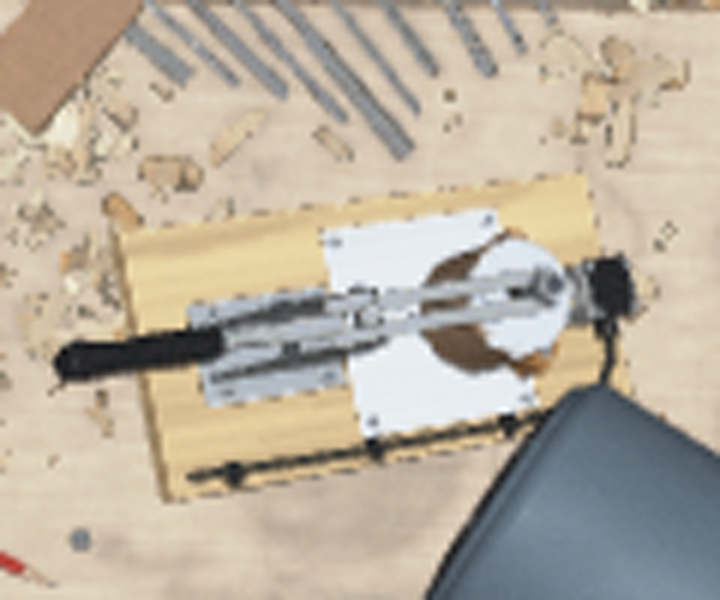

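Run:
```python
from h import *
import pickle
c=pickle.load(open("w25.pkl","rb")); R,t=bedpose(BED); T=calibration("top")
a=cv2.imread("pics/w25.png")
b=cv2.resize(a[85:255,245:395],None,fx=5,fy=5,interpolation=cv2.INTER_CUBIC)[150:750]
for z,rad,col in ((50,31.5,(0,0,255)),(50,29.7,(0,255,0))):
    th=np.linspace(0,6.28,60); W=(np.c_[rad*np.cos(th),rad*np.sin(th),0*th+z]/1e3)@R.T+t
    q=(proj(c,W,True)-[245,85])*5+2-[0,150]; cv2.polylines(b,[q.round().astype(np.int32)],True,col,1)
W=(np.array([[74,-52,0],[-30,-52,0],[-30,52,0],[74,52,0]])/1e3)@R.T+t
q=(proj(c,W,True)-[245,85])*5+2-[0,150]; cv2.polylines(b,[q.round().astype(np.int32)],True,(255,0,255),1)
cv2.imwrite("pics/w25c.png",b)
for q in (0,.05,.1,.2):
    f=q+np.arctan2(15,117); print(q,((proj(T,R@[.129+.128*np.cos(f),0,.042+.128*np.sin(f)]+t)-[230,190])*6).round())
```

```text
0 [[ 53. 366.]]
0.05 [[ 62. 364.]]
0.1 [[ 70. 361.]]
0.2 [[ 90. 355.]]
```

View pics/w25c.png

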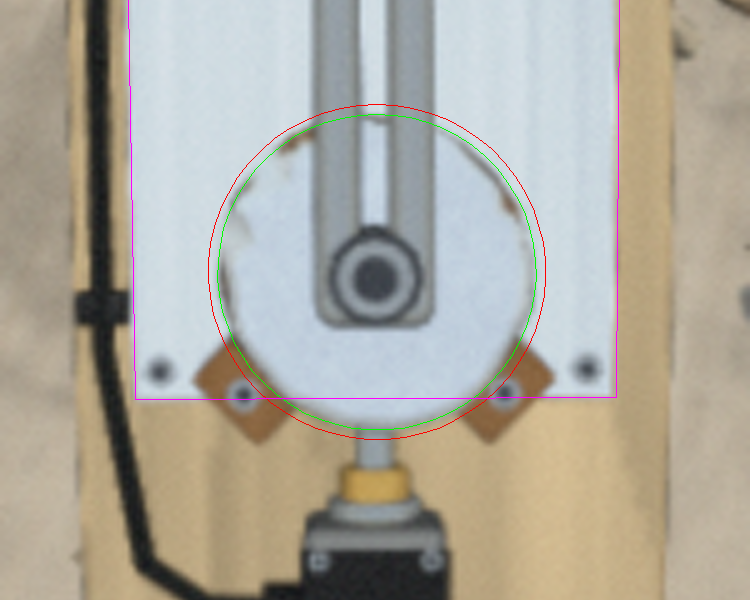

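```bash
python3 -c "
from workcell import *
print(finish_job())"
```

```text
the job is handed in; nothing more can be done
None
```

The tall blank is home in the V stop, white face up, with the toggle clamp swung over and shut on it. I handed the job in at about 22 s of the 54 s allowed.

**What I did:** I picked up the white-topped blank at top-view pixel (430, 283). It showed the tallest bark side, and both cameras agreed on its position. I set it down square on the bed, pushed it down the slope until it met the V stop, and let go. Then I pushed the handle over with closed fingers until it met its stop, using about 16 N, and backed well clear.

**Last checks:**
- **Blank:** the wrist picture put the blank within about 1 mm of its home outline, against both jaws. It looked the same after I let go and again after clamping. With the blank there, the pin should read about 0.006 m, but nothing shows its travel, so I judged it from that position only.
- **Clamp:** the end of the handle appeared where angle 0 puts it in both the wrist and top views. The end of the clamp arm sits over the middle of the white face. I didn't see the rubber pad's contact directly.
- **Robot:** it was touching nothing, with the wrist force near zero.

**What disagreed:** the fingertips acted as if they were about 17 mm behind the reported tool point, not ahead of it as given. My first grasp therefore closed above the blank without moving it noticeably. I corrected for this, and the later contact heights on the bed and the handle matched.

I saw no sign that the other blanks or the tools had moved, but I didn't measure them again at the end.

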